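# Charge the grinding jar, then try, free and hold the mill's cover

### The job

Get the ball mill ready for me to load: tip all eight grinding balls from the white cup into the open steel jar and stand the empty cup back upright on the bench. Then try the mill's cover by its handle before you touch the black knob; if it is caught, do not force it but let it down, give the knob about a quarter turn and try again. Raise the cover to about 60 degrees and finish still holding it there, because it has no stay and falls shut when let go; leave the jar and the other things on the bench where they are.

Things in the scene. Friction and masses are not known exactly. Their poses are not given: they have to be found in the camera images.
- cup_mid (a point): White plastic cup, round, slightly tapered: 85 mm high, 50 mm across at the foot, 62 mm at the rim, wall 3 mm, 70 g, standing upright with eight loose balls in it (0.13 kg together) that roll out freely once it is tipped well past level. This point is on its axis, half-way up, 42.5 mm above the bench; z points to its mouth. 12 mm above this point it is 58 mm across.
- jar_mouth (a point): Open grinding jar of bare steel, round, 120 mm across outside, 100 mm inside, 90 mm high, floor 10 mm thick, 1.9 kg, standing on the bench. This point is the centre of its mouth, level with the rim; z up.
- handle (a point): Middle of the steel bar handle on the mill's grey cover: a round bar 12 mm thick, 110 mm long, on two posts at its ends, its axis 40 mm above the cover's top and 30 mm behind the cover's front edge. The bar runs along this point's y; x points to the hinge, z is square to the cover (up while shut). The bar may turn between the fingers. Lifting takes about 4 N here.
- knob_grip (a point): The cover's catch: a round black fluted knob, 37 mm across, on the cover, 100 mm to the right of the handle's middle (its -y) and 35 mm nearer the hinge. This point is on its axis at the height to grip, 30 mm above the cover's top; its top is 14 mm higher. It turns about z, stiffly (0.06 N m), either way, without stops, and stays as left. Nothing on it shows caught or free.
- mill: The ball mill: a fixed white bench machine, 360 mm deep, 340 mm wide; origin under its centre, x away from its front. Unseen under the cover the knob carries a two-ended bar: while either end points within about 0.6 rad of the front it hooks under the rim and the cover is caught, else free. So 1.25 to 1.85 rad of turn, either way, frees a caught cover; it may catch a free one.
- cover_hinge (a point): Middle of the cover's hinge line, fixed on the mill: 165 mm behind the handle's bar and 52 mm lower while shut, 152 mm above the bench. The hinge runs along this point's y; x points away from the front, z up. The cover is 195 mm from front to hinge, 340 mm wide, 14 mm thick. A housing 215 mm high begins 10 mm behind this line.
- cover (a joint): Angle of the cover (0.7 kg): 0 shut, growing as its front is lifted, stop at 1.45; it falls shut from any angle. At the start it may be caught or free: a caught cover lifts 3 to 6 mm at the handle (about 0.03 rad) and stops dead, a free one goes on rising.
- cup: The white cup, origin under the centre of its foot; see cup_mid.
- ball0_center (a point): Centre of one of eight steel grinding balls, 16 mm in diameter, 17 g, in the cup at the start.
- ball1_center (a point): Centre of one of eight steel grinding balls, 16 mm in diameter, 17 g, in the cup at the start.
- ball2_center (a point): Centre of one of eight steel grinding balls, 16 mm in diameter, 17 g, in the cup at the start.
- ball3_center (a point): Centre of one of eight steel grinding balls, 16 mm in diameter, 17 g, in the cup at the start.
- ball4_center (a point): Centre of one of eight steel grinding balls, 16 mm in diameter, 17 g, in the cup at the start.
- ball5_center (a point): Centre of one of eight steel grinding balls, 16 mm in diameter, 17 g, in the cup at the start.
- ball6_center (a point): Centre of one of eight steel grinding balls, 16 mm in diameter, 17 g, in the cup at the start.
- ball7_center (a point): Centre of one of eight steel grinding balls, 16 mm in diameter, 17 g, in the cup at the start.
- jar: The grinding jar, origin under its centre; see jar_mouth.
- jar_cap: Steel cap of the jar, a disc 124 mm across, 28 mm high with its boss, lying on the bench; leave it alone. Origin under its centre.
- amber_bottle: Amber glass bottle with a black cap, 60 mm across, 120 mm high; leave it alone. Origin under its centre.
- wash_bottle: White plastic bottle with a blue cap, 66 mm across, 150 mm high; leave it alone. Origin under its centre.
Mind the look-alikes: they are no part of the job. Leave any green or turquoise look-alike of the cup alone.

How it is judged (in metres and radians):
On the way, in this order (a step that is already met when the one before it is completed fails the run):
1. all eight balls lie in the jar, out of the cup (horizontal distance between each of ball0_center, ball1_center, ball2_center, ball3_center, ball4_center, ball5_center, ball6_center, ball7_center and jar_mouth below 0.052 m and z of each of ball0_center, ball1_center, ball2_center, ball3_center, ball4_center, ball5_center, ball6_center, ball7_center in the frame of jar_mouth below -0.012 m and (height (world z) of cup_mid above 0.115 m or horizontal distance between cup_mid and jar_mouth above 0.085 m)), for 0.3 s.
2. the empty cup stands upright on the bench, let go (horizontal distance between cup_mid and jar_mouth above 0.085 m and angle between cup_mid's own z axis and vertical below 0.15 rad and height (world z) of cup_mid below 0.052 m and contact force between cup and the arm below 0.2 N and contact force between cup and the fingers below 0.2 N and contact force between cup and cover below 0.2 N), for 0.2 s.
3. the cover has been tried by lifting (at least 0.012 rad) with the knob still unturned (value of joint cover above 0.012 rad and distance of knob_c0 from where it was at the start of the episode below 0.016 m), for 0.03 s.
At the end, for the whole second after the job is handed in: The cover stands still at 0.85 to 1.25 rad (49 to 72 degrees), with the robot's fingers holding it and the cup not propping it; all eight balls are inside the jar; the cup stands upright (within 0.15 rad) on the bench, untouched; the jar and the three bystanders are within 30 mm of where they were (all of step 2 and value of joint cover between 0.85 and 1.25 rad and contact force between the fingers and cover above 0.5 N and velocity of joint cover between -0.05 and 0.05 rad/s and horizontal distance between each of ball0_center, ball1_center, ball2_center, ball3_center, ball4_center, ball5_center, ball6_center, ball7_center and jar_mouth below 0.052 m and z of each of ball0_center, ball1_center, ball2_center, ball3_center, ball4_center, ball5_center, ball6_center, ball7_center in the frame of jar_mouth below -0.012 m and linear speed of cup below 0.02 m/s and distance of each of jar, jar_cap, amber_bottle, wash_bottle from where it was at the start of the episode below 0.03 m and angle between jar's own z axis and vertical below 0.1 rad); the arm keeps its last pose, push and grip.
It fails at once if the catch is forced: over 70 N on its bar (contact force between any of knob_c0, knob_c1 and mill_c0 above 70 N).
It fails at once if the jar is pushed over 30 mm or tipped (distance of jar from where it was at the start of the episode above 0.03 m or angle between jar's own z axis and vertical above 0.2 rad).
It fails at once if the jar cap is moved over 30 mm or knocked over (distance of jar_cap from where it was at the start of the episode above 0.03 m or angle between jar_cap's own z axis and vertical above 0.3 rad).
It fails at once if the amber bottle is moved over 30 mm or knocked over (distance of amber_bottle from where it was at the start of the episode above 0.03 m or angle between amber_bottle's own z axis and vertical above 0.3 rad).
It fails at once if the wash bottle is moved over 30 mm or knocked over (distance of wash_bottle from where it was at the start of the episode above 0.03 m or angle between wash_bottle's own z axis and vertical above 0.3 rad).
It also fails if it takes over 72 s, if anything falls off the work surface, if the arm or the gripper's body presses on something with over 40 N, if the wrist force passes 120 N, or if a joint passes its speed limit or range.

### The arm

A 6-joint arm with a two-finger parallel gripper is mounted at the origin on the work surface. World frame = base frame: x ahead of the robot, y to its left, z up, the work surface at z = 0. Lengths are in mm, angles in rad, forces in N, time in s.
With the tool pointing down it reaches from about 250 to 725 mm from the base axis. Payload 9.7 kg.
Tool frame: the origin (TCP) lies on the centre line of the jaws, within the pads' length; the fingertips stand 19 mm ahead of it and the grasp point (between the pads) is the TCP; z points along the fingers, x is the direction in which the jaws open and shut, and the axes are right-handed (so a half turn about z gives the same grasp; the last joint's range is limited). The gripper opens to 85 mm and grips with 20 to 120 N. Pads are 22 mm wide; open, the fingers measure 114 mm over their backs; the gripper's body (76 mm by 85 mm) begins 54 mm behind the grasp point. The pads swing forward as they close: fully open they stand 13 mm farther back than shut.
Start: joints at [-1.239, 0.087, 0.176, 1.66, 0, 1.571], TCP at [179.157, -520, 250.284] pointing down, gripper open.
Joint ranges: [-3.13, 3.13], [-0.85, 1.81], [-1.15, 1.24], [-2.2, 2.28], [-1.44, 1.52], [-3.14, 3.14]. Speed limits (rad/s): [2.22, 2.22, 2.57, 3.14, 3.14, 3.14].

### API

Orientations are given as a 3x3 rotation matrix whose columns are the frame's x, y, z axes.
In Python, from plant import get_obs, cams, order gives the robot as it stands. The module is installed in compiled form; this text tells all that it offers.
- The arm moves only by the shell command python3 -m crank 'ROWS' [FORCE]. ROWS is JSON, a list of rows, each a list of 7 numbers: the shift along the tool's x, y, z in cm, then the turn, a rotation vector about the tool's x, y, z in units of 6 degrees (1.0 is 6 degrees), then the closure, from 0 (fully open) to 1 (shut). A call has exactly 8 rows; each row shifts and turns the commanded pose from where the row before left it, along the tool's axes as they then stand; what a row does not reach is not made up. A row lasts 1/12 s, in which the tool goes at most 41.7 mm and 7.16 degrees, less where a joint would pass 70% of its speed; a pose out of reach is approached as far as the arm can. A call is refused whole if a number of a shift passes 4.17 or a number of a turn 1, either way. A call with a gripper value outside its range is refused whole. The fingers move at their own pace and stop on an object; FORCE is the grip in N (left out, the last holds). Time passes only in rows, so rows that do not move let the fingers close, or fill a call up. It gives the time, the measured TCP pose, the force and the opening at its end, in the units of the state.
- get_obs(): the state, without advancing time (a new reading comes with each control period).
- cams.grab_frame(name): name is "side" or "top"; returns (picture, depth): 384x512x3 uint8, blue, green, red; 384x512 float32, mm along the optical axis (not along the pixel's ray), 0 where there is no reading.
- cams.camera_info(name): a dict with "fx", "fy", "cx", "cy" (pixels), "k1" (the pictures are not rectified: a ray, as slopes to the right and down, at radius r is drawn at 1 + k1 r^2 times it, then the intrinsics apply), "rvec" (rotation vector, rad) and "tvec" (3), from world to camera coordinates, as OpenCV has them. Camera axes: x right, y down, z forward; pixel columns grow to the right and rows downward; lengths in mm; the calibration is good to about 2 mm. A picture is of the moment at which its call begins. camera_info takes no time and is no camera call.
- order.close_job(): hands the job in, once; it reports no verdict.
The state is a dict: "time": time; "qpos": joint angles; "qvel": joint speeds; "joint_efforts": joint torques, N m; "tcp_pos": TCP position; "eef_rot": TCP orientation; "ft_force": force on the tool from outside, world axes, zero at the start; "ft_torque": the same for the moment, N m; "opening": opening from 0.0 (shut) to 1.0 (fully open).
Only numpy, scipy, OpenCV 4.12 (cv2) and the standard library are available. Lean on these libraries where they do the work, as an engineer would, in place of code of your own. Each camera call takes 0.05 s, during which the arm holds its last target.

## Working session

There is one attempt and no reset: what is moved stays moved. The work goes in short steps, Python scripts to look and compute and a shell command to move; the robot and the scene stay as the last step left them, time stands still between calls to the robot, and variables do not carry over. Pictures are saved under pics/ and viewed, and the job is handed in when it is done.

```bash
mkdir -p pics; ls
cat > h.py <<'E'
import numpy as np,cv2
from plant import get_obs,cams,order
def look(name,fn):
    im,d=cams.grab_frame(name); cv2.imwrite('pics/'+fn+'.png',im); np.save('pics/'+fn+'.npy',d); return im,d
def P(name,u,v,z=None,d=None):
    c=cams.camera_info(name); R,_=cv2.Rodrigues(np.array(c['rvec'],float)); t=np.array(c['tvec'],float).ravel()
    x=np.array([(u-c['cx'])/c['fx'],(v-c['cy'])/c['fy']]); y=x.copy()
    for _ in range(30): y=x/(1+c['k1']*(y@y))
    r=R.T@np.array([y[0],y[1],1.]); o=-R.T@t
    return o+r*((z-o[2])/r[2] if z is not None else d)
def proj(name,p):
    c=cams.camera_info(name); 
    q,_=cv2.projectPoints(np.array([p],float),np.array(c['rvec'],float),np.array(c['tvec'],float),np.array([[c['fx'],0,c['cx']],[0,c['fy'],c['cy']],[0,0,1.]]),np.array([c['k1'],0,0,0,0.])); return q.ravel()
def cloud(name,d):
    v,u=np.mgrid[0:384,0:512]; c=cams.camera_info(name); R,_=cv2.Rodrigues(np.array(c['rvec'],float)); t=np.array(c['tvec'],float).ravel()
    K=np.array([[c['fx'],0,c['cx']],[0,c['fy'],c['cy']],[0,0,1.]])
    n=cv2.undistortPoints(np.stack([u,v],-1).reshape(-1,1,2).astype(float),K,np.array([c['k1'],0,0,0,0.])).reshape(384,512,2)
    X=np.dstack([n,np.ones((384,512))])*d[...,None]
    return (X-t)@R
E
python3 - <<'E'
from h import *
for n in('side','top'):
    look(n,n+'0'); c=cams.camera_info(n);print(c)
print(get_obs())
E
```

```text
pics
{'fx': 399.62962771096744, 'fy': 399.62962771096744, 'cx': 256.99493442817067, 'cy': 200.24575939800957, 'k1': 0.04014486152078419, 'rvec': array([ 0.55734603, -2.6188208 ,  1.27180178]), 'tvec': array([ 446.29610778,  306.44467253, 1020.88048003])}
{'fx': 403.6409366204477, 'fy': 403.6409366204477, 'cx': 254.7710598933435, 'cy': 186.6725056494432, 'k1': 0.015681913360860007, 'rvec': array([ 2.11563598, -2.14903844,  0.19795831]), 'tvec': array([ -98.54414021,  569.35245854, 1082.63249613])}
{'time': 0.1, 'qpos': array([-1.23898248e+00,  8.74219246e-02,  1.75215383e-01,  1.65978467e+00,
        1.32154743e-05,  1.57081326e+00]), 'qvel': array([-5.68188848e-04, -1.44583071e-03,  2.71959483e-03,  1.37698080e-03,
       -4.58088538e-05, -5.47367736e-04]), 'joint_efforts': array([ 3.68135370e-04, -5.21558583e+01,  4.65654910e+01,  1.59883074e-02,
        2.50467627e-05,  5.56108546e-06]), 'tcp_pos': array([ 179.11365972, -519.83309369,  249.64571179]), 'eef_rot': array([[ 3.25742228e-01, -9.45458544e-01, -3.76749149e-04],
       [-9.45457864e-01, -3.25742445e-01,  1.13401223e-03],
       [-1.19488474e-03, -1.31952261e-05, -9.99999286e-01]]), 'ft_force': array([-0.80640267,  0.22079313, -0.90212589]), 'ft_torque': array([-0.02013459,  0.03887947,  0.02129547]), 'opening': 0.9975799237318306}
```

View pics/side0.png

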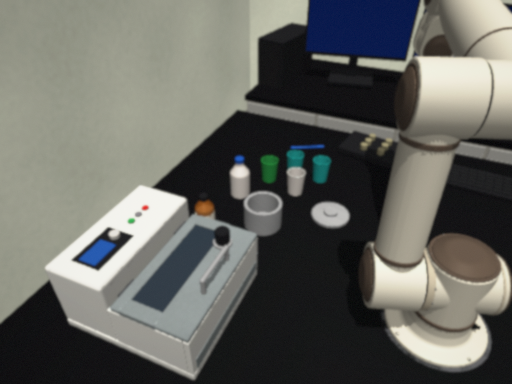

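View pics/top0.png

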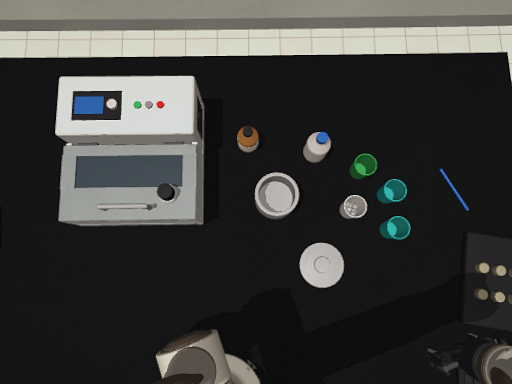

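Side and top views agree. Candidates for the cup in the top view are white with balls at (354,207), green at (364,166), turquoise at (395,191) and turquoise at (398,228). The wash bottle is at (317,147). By the description I choose the white one at (354,207), which is at (296,181) in the side view. Next are a close crop and the measurements.

Run:
```python
from h import *
im=cv2.imread('pics/top0.png'); d=np.load('pics/top0.npy'); X=cloud('top',d)
s=cv2.imread('pics/side0.png'); ds=np.load('pics/side0.npy'); XS=cloud('side',ds)
a=cv2.resize(im[140:270,230:430],None,fx=4,fy=4,interpolation=cv2.INTER_CUBIC)[:, :800]
cv2.imwrite('pics/crop1.png',a)
cv2.imwrite('pics/crop2.png',cv2.resize(im[135:235,55:215],None,fx=5,fy=5,interpolation=cv2.INTER_CUBIC))
np.set_printoptions(suppress=True,precision=1)
for nm,p in dict(cup=(354,207),jarfloor=(277,196),jarrim=(277,176),jarl=(257,195),jarr=(297,195),jarb=(277,215),cap=(322,265),handle=(125,206),knob=(167,191),coverL=(80,200),coverR=(195,200),green=(364,166),t1=(395,191),t2=(398,228),amber=(248,132),wash=(322,138)).items():
    print(nm,X[p[1],p[0]])
for nm,p in dict(cup=(296,172),knob=(222,232),handle=(215,260),jar=(263,198)).items(): print('S',nm,XS[p[1],p[0]])
# white cup points: from both clouds, x,y
for C,n in((X,'top'),(XS,'side')):
    m=(C[...,2]>8)&(C[...,2]<130)&(C[...,1]<-150)&(C[...,0]>250)&(C[...,0]<800)
    nlab,L=cv2.connectedComponents(m.astype('u1'))
    for i in range(1,nlab):
        q=C[L==i]
        if len(q)>40: print(n,len(q),q.min(0),q.max(0),np.median(q,0))
```

```text
cup [ 508.2 -387.2   33.7]
jarfloor [ 546.6 -171.9    9.9]
jarrim [ 591.4 -168.7   80.1]
jarl [ 538.1 -112.7   88.2]
jarr [ 536.1 -220.7   90.7]
jarb [ 482.7 -165.2   91.6]
cap [ 348.7 -290.    29.5]
handle [497.2 203.4 210.2]
knob [532.  104.8 209.3]
coverL [520.1 329.4 165.4]
coverR [516.   44.1 162.9]
green [ 631.3 -429.1   12.9]
t1 [ 554.9 -512.5   17.5]
t2 [ 448.4 -513.    16.7]
amber [705.2 -91.  121.1]
wash [ 676.9 -284.6  149.3]
S cup [ 513.4 -400.4   65.1]
S knob [530.  118.7 205.5]
S handle [500.1 208.6 207.2]
S jar [ 560.4 -210.6   67. ]
top 497 [ 646.6 -312.8    9.3] [ 710.4 -250.8  129. ] [ 663.3 -271.9   98.1]
top 419 [ 590.7 -442.     8. ] [ 651.9 -380.6   89.7] [ 625.4 -418.    56.8]
top 1028 [ 481.3 -224.1    8.1] [ 601.2 -150.    96.8] [ 548.8 -184.    15. ]
top 78 [ 500.3 -721.7    8.1] [ 595.6 -666.5   17.8] [ 549.1 -691.8   10.1]
top 469 [ 517.4 -519.8    8.4] [ 577.8 -455.5   90.6] [ 550.2 -498.7   57.6]
top 462 [ 474.7 -405.2    8.2] [ 535.4 -344.9   89.5] [ 508.2 -383.3   45.9]
top 473 [ 416.8 -520.4    8.2] [ 475.8 -458.6   91. ] [ 447.1 -501.3   58.8]
top 3384 [ 250.  -820.1    8.2] [ 436.3 -664.7   61.3] [ 335.1 -735.9   34. ]
top 1550 [ 291.  -349.4    8.1] [ 412.3 -227.9   34. ] [ 350.5 -288.    18.1]
side 52 [  332.6 -2272.7     9.7] [  353.3 -2221.9   128.2] [  345.4 -2250.9    81.2]
side 753 [  313.1 -1630.6     8. ] [  798.6 -1391.6   130. ] [  580.7 -1521.     14.9]
side 1117 [ 250.  -864.3    8.4] [ 435.  -660.1   58.5] [ 330.2 -727.6   30.2]
side 657 [ 474.1 -518.     8.3] [ 576.  -341.1   85.5] [ 519.  -398.2   62.1]
side 366 [ 588.1 -443.4    8. ] [ 651.7 -373.5   86.8] [ 617.7 -392.3   61.2]
side 356 [ 414.8 -520.     8.6] [ 474.9 -454.6   85. ] [ 442.6 -468.2   59.8]
side 1215 [ 479.8 -297.     8.1] [ 712.1 -150.1  129.3] [ 591.  -213.3   65.4]
side 735 [ 288.4 -351.6    8. ] [ 410.  -224.4   28.6] [ 347.5 -278.6   14.8]
```

View pics/crop1.png

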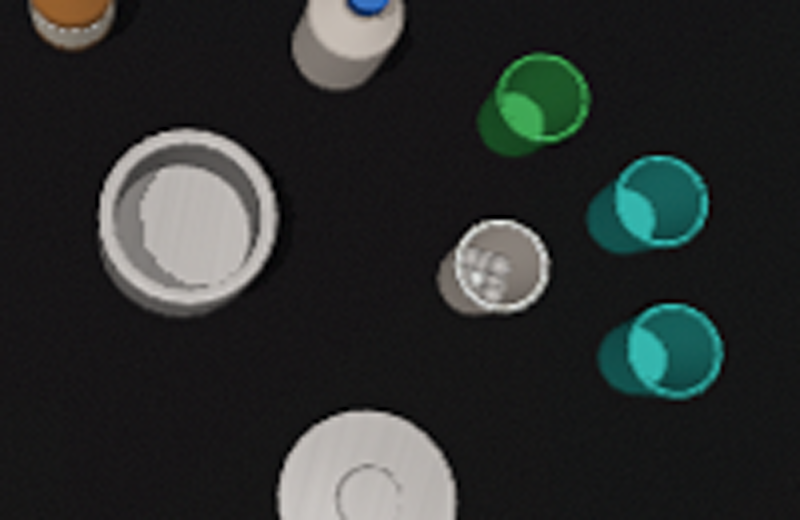

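View pics/crop2.png

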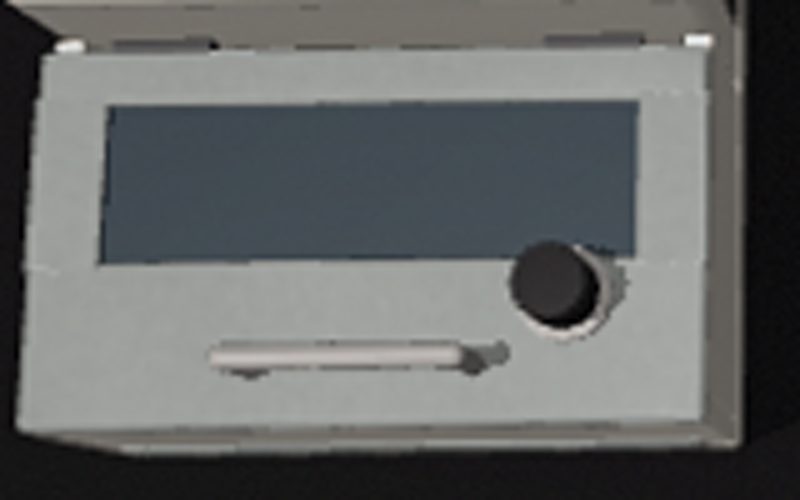

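The crop shows the white cup with its balls, rim centre near (355,206). The jar mouth is at about (276.5,193.5). The handle bar ends are near (97.5,206.5) and (147,206), and the knob top is at (166,192). Casting these onto their planes:

Run:
```python
from h import *
np.set_printoptions(suppress=True,precision=1)
im=cv2.imread('pics/top0.png')
d=np.load('pics/top0.npy');X=cloud('top',d)
def ring(lo,hi,b):
    m=(X[...,2]>lo)&(X[...,2]<hi)&(X[...,0]>b[0])&(X[...,0]<b[1])&(X[...,1]>b[2])&(X[...,1]<b[3])
    q=X[m][:,:2].astype('f4'); c,r=cv2.minEnclosingCircle(q); print('ring',len(q),c,r)
ring(78,95,(465,545,-415,-335)); ring(84,97,(470,615,-240,-100))
print('cup',P('top',355.1,206.1,z=85),'jar',P('top',276.6,193.6,z=90))
c2=lambda u,v:(55+(u+.5)/5-.5,135+(v+.5)/5-.5)
print('bar',P('top',*c2(210,357),z=206),P('top',*c2(464,354),z=206))
print('knob',P('top',*c2(555,282),z=208))
for p in((42,57),(710,47),(707,427),(17,432)): print('cover',P('top',*c2(*p),z=164))
# knob from cloud
m=(X[...,2]>203)&(X[...,2]<215)&(X[...,1]>80)&(X[...,1]<135)&(X[...,0]<570);q=X[m];print('knobcloud',q.min(0),q.max(0),(q.min(0)+q.max(0))/2)
m=(X[...,2]>195)&(X[...,2]<220)&(X[...,1]>130)&(X[...,1]<290)&(X[...,0]<530);q=X[m];print('bar',q.min(0),q.max(0)); print(np.polyfit(q[:,1],q[:,0],1))
# side
print('side knob top',[P('side',222,229,z=208)], proj('side',[532,107,194]))
```

```text
ring 105 (505.854248046875, -375.7740478515625) 31.15047836303711
ring 482 (541.3828125, -164.30331420898438) 59.914955139160156
cup [ 504.3 -377.2   85. ] jar [ 540.8 -165.8   90. ]
bar [498.8 272.  206. ] [498.4 151.5 206. ]
knob [532.3 108.5 208. ]
cover [660.3 381.3 164. ]
cover [661.1  41.2 164. ]
cover [465.6  40.9 164. ]
cover [468.7 380.7 164. ]
knobcloud [118.1  80.  203. ] [552.4 129.6 215. ] [335.2 104.8 209. ]
bar [492.8 151.  196.5] [505.1 269.3 214.6]
[ -0.  500.6]
side knob top [array([533.6, 111.5, 208. ])] [223.7 232.3]
```

```bash
cat >> h.py <<'E'
from scipy.spatial.transform import Rotation as Ro
np.set_printoptions(suppress=True,precision=3)
def Rt(z,x):
    z=np.array(z,float);z/=np.linalg.norm(z);x=np.array(x,float);x-=z*(x@z);x/=np.linalg.norm(x)
    return np.stack([x,np.cross(z,x),z],1)
def plan(p,R,n=None,start=None):
    o=get_obs(); p0,R0=(o['tcp_pos'],o['eef_rot']) if start is None else start
    w=Ro.from_matrix(R0.T@R).as_rotvec(); dp=np.array(p)-p0
    if n is None: n=int(max(np.linalg.norm(dp)/35,np.degrees(np.abs(w)).max()/5.8,1))+1
    A=sum((R0@Ro.from_rotvec(w*i/n).as_matrix() for i in range(n)),np.zeros((3,3)))
    s=np.linalg.solve(A,dp)
    print('rows',n,'shift cm',s/10,'turn',np.degrees(w)/6/n,'| total mm',dp,'deg',np.degrees(w))
def st():
    o=get_obs(); print('t',round(o['time'],2),'tcp',o['tcp_pos'],'F',o['ft_force'],'op',round(o['opening'],3),'q',o['qpos']); print(o['eef_rot'])
E
python3 -m crank '[[0,0,0,0,0,1,0],[0,0,0,0,0,1,0],[0,0,0,0,0,1,0],[0,0,0,0,0,1,0],[0,0,0,0,0,1,0],[0,0,0,0,0,1,0],[0,0,0,0,0,1,0],[0,0,0,0,0,1,0]]' 25
python3 -c "
from h import *
st()"
```

```text
time: 0.77
tcp_pos: [179.1, -519.9, 249.9]
eef_rot: [[-0.489, -0.872, -0.0], [-0.872, 0.489, 0.001], [-0.001, 0.001, -1.0]]
ft_force: [-0.2, 0.2, 0.0]
opening: 0.999
t 0.77 tcp [ 179.136 -519.887  249.872] F [-0.165  0.203  0.002] op 0.999 q [-1.239  0.087  0.175  1.66   0.     2.414]
[[-0.489 -0.872 -0.   ]
 [-0.872  0.489  0.001]
 [-0.001  0.001 -1.   ]]
```

Run:
```python
from h import *
a=np.radians(35);cup=np.array([505,-376.5,54.5])
r=np.array([cup[0],cup[1],0]);r/=np.linalg.norm(r); s=np.array([-r[1],r[0],0])
t=r*np.cos(a)-np.array([0,0,1])*np.sin(a); R=Rt(t,s); print(R)
o=get_obs()
plan(cup-130*t+[0,0,40],R,24)
# q6 first?
print(Ro.from_matrix(o['eef_rot'].T@R).as_rotvec())
```

```text
[[ 0.598  0.46   0.657]
 [ 0.802 -0.343 -0.49 ]
 [-0.     0.819 -0.574]]
rows 24 shift cm [ 0.154 -1.932 -0.481] turn [-0.036  0.556 -1.068] | total mm [240.489 207.037 -80.807] deg [  -5.229   80.091 -153.74 ]
[-0.091  1.398 -2.683]
```

```bash
python3 -m crank '[[0,0,0,0,0,-1,0],[0,0,0,0,0,-1,0],[0,0,0,0,0,-1,0],[0,0,0,0,0,-1,0],[0,0,0,0,0,-1,0],[0,0,0,0,0,-1,0],[0,0,0,0,0,-1,0],[0,0,0,0,0,-1,0]]' >/dev/null
python3 - <<'E'
from h import *
a=np.radians(35);cup=np.array([505,-376.5,54.5])
r=np.array([cup[0],cup[1],0]);r/=np.linalg.norm(r); s=np.array([-r[1],r[0],0])
t=r*np.cos(a)-np.array([0,0,1])*np.sin(a); R=Rt(t,s)
plan(cup-130*t+[0,0,30],R,24)
E
```

```text
rows 24 shift cm [ 0.792 -1.418 -0.072] turn [-0.217  0.407 -0.782] | total mm [240.504 207.023 -90.807] deg [ -31.236   58.668 -112.645]
```

```bash
python3 -m crank '[[0.8,-1.42,-0.07,-0.22,0.41,-0.78,0],[0.8,-1.42,-0.07,-0.22,0.41,-0.78,0],[0.8,-1.42,-0.07,-0.22,0.41,-0.78,0],[0.8,-1.42,-0.07,-0.22,0.41,-0.78,0],[0.8,-1.42,-0.07,-0.22,0.41,-0.78,0],[0.8,-1.42,-0.07,-0.22,0.41,-0.78,0],[0.8,-1.42,-0.07,-0.22,0.41,-0.78,0],[0.8,-1.42,-0.07,-0.22,0.41,-0.78,0]]' >/dev/null
python3 - <<'E'
from h import *
st()
a=np.radians(35);cup=np.array([505,-376.5,54.5])
r=np.array([cup[0],cup[1],0]);r/=np.linalg.norm(r); s=np.array([-r[1],r[0],0])
t=r*np.cos(a)-np.array([0,0,1])*np.sin(a); R=Rt(t,s)
plan(cup-130*t+[0,0,30],R,16)
E
```

```text
t 2.1 tcp [ 307.343 -505.696  251.465] F [0.141 0.63  0.559] op 1.002 q [-0.952 -0.158 -0.114  1.265 -0.163  1.163]
[[ 0.832 -0.551  0.064]
 [-0.493 -0.787 -0.37 ]
 [ 0.254  0.276 -0.927]]
rows 16 shift cm [ 0.783 -1.424 -0.084] turn [-0.213  0.409 -0.782] | total mm [112.283 192.846 -92.4  ] deg [-20.432  39.279 -75.093]
```

```bash
python3 -m crank '[[0.78,-1.42,-0.08,-0.21,0.41,-0.78,0],[0.78,-1.42,-0.08,-0.21,0.41,-0.78,0],[0.78,-1.42,-0.08,-0.21,0.41,-0.78,0],[0.78,-1.42,-0.08,-0.21,0.41,-0.78,0],[0.78,-1.42,-0.08,-0.21,0.41,-0.78,0],[0.78,-1.42,-0.08,-0.21,0.41,-0.78,0],[0.78,-1.42,-0.08,-0.21,0.41,-0.78,0],[0.78,-1.42,-0.08,-0.21,0.41,-0.78,0]]' >/dev/null;
python3 -m crank '[[0.78,-1.42,-0.08,-0.21,0.41,-0.78,0],[0.78,-1.42,-0.08,-0.21,0.41,-0.78,0],[0.78,-1.42,-0.08,-0.21,0.41,-0.78,0],[0.78,-1.42,-0.08,-0.21,0.41,-0.78,0],[0.78,-1.42,-0.08,-0.21,0.41,-0.78,0],[0.78,-1.42,-0.08,-0.21,0.41,-0.78,0],[0.78,-1.42,-0.08,-0.21,0.41,-0.78,0],[0.78,-1.42,-0.08,-0.21,0.41,-0.78,0]]' >/dev/null
cat > c.py <<'E'
from h import *
a=np.radians(35);cup=np.array([505,-376.5,54.5])
r=np.array([cup[0],cup[1],0]);r/=np.linalg.norm(r); s=np.array([-r[1],r[0],0])
t=r*np.cos(a)-np.array([0,0,1])*np.sin(a); R=Rt(t,s)
E
python3 - <<'E'
from c import *
st()
plan(cup-95*t+[0,0,5],R,8)
plan(cup,R,8)
E
```

```text
t 3.43 tcp [ 429.747 -320.641  154.894] F [ 0.723  0.522 -0.04 ] op 0.995 q [-0.643 -0.846 -0.999  0.474  0.005  0.003]
[[ 0.598  0.467  0.651]
 [ 0.801 -0.354 -0.482]
 [ 0.005  0.81  -0.586]]
rows 8 shift cm [ 0.001 -0.301  0.459] turn [-0.018 -0.003 -0.005] | total mm [ 12.865  -9.345 -40.905] deg [-0.869 -0.151 -0.263]
rows 8 shift cm [-0.001 -0.342  1.682] turn [-0.018 -0.003 -0.005] | total mm [  75.253  -55.859 -100.394] deg [-0.869 -0.151 -0.263]
```

```bash
python3 -m crank '[[0,-0.3,0.46,0,0,0,0],[0,-0.3,0.46,0,0,0,0],[0,-0.3,0.46,0,0,0,0],[0,-0.3,0.46,0,0,0,0],[0,-0.3,0.46,0,0,0,0],[0,-0.3,0.46,0,0,0,0],[0,-0.3,0.46,0,0,0,0],[0,-0.3,0.46,-0.1,0,0,0]]' >/dev/null
python3 - <<'E'
from c import *
st()
look('side','side1')
plan(cup,R,8)
E
```

```text
t 4.1 tcp [ 443.612 -331.839  118.48 ] F [ 0.393  0.711 -0.103] op 0.999 q [-0.643 -0.764 -1.046  0.328  0.002  0.008]
[[ 0.602  0.454  0.657]
 [ 0.798 -0.35  -0.49 ]
 [ 0.008  0.82  -0.573]]
rows 8 shift cm [ 0.011 -0.084  1.226] turn [-0.001  0.    -0.011] | total mm [ 61.842 -45.015 -61.829] deg [-0.035  0.003 -0.538]
```

View pics/side1.png

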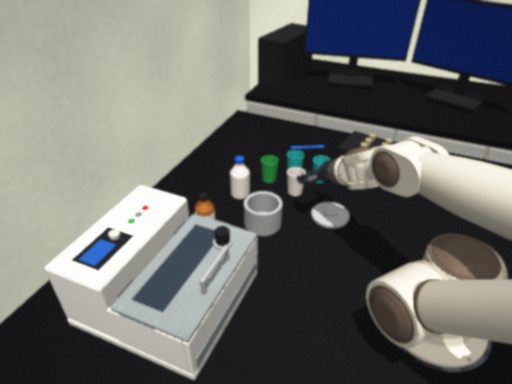

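The side view shows the gripper open near (318,178), just short of the white cup at (296,181). I'm moving on along the tool axis.

```bash
python3 -m crank '[[0,-0.25,1.2,0,0,0,0],[0,-0.25,1.2,0,0,0,0],[0,-0.17,1.2,0,0,0,0],[0.02,0,1.2,0,0,0,0],[0.02,0,1.2,0,0,0,0],[0.02,0,1.2,0,0,0,0],[0.02,0,1.2,0,0,0,0],[0.01,0,1.2,0,0,0,0]]' >/dev/null
python3 - <<'E'
from c import *
st()
look('top','top2'); im=cv2.imread('pics/top2.png'); cv2.imwrite('pics/crop3.png',cv2.resize(im[150:290,250:430],None,fx=4,fy=4))
plan(cup,R,1)
E
```

```text
t 4.82 tcp [ 504.271 -375.797   57.328] F [-0.383 -0.061  0.219] op 1.001 q [-0.64  -0.391 -0.975  0.027 -0.     0.01 ]
[[ 0.602  0.454  0.657]
 [ 0.798 -0.35  -0.49 ]
 [ 0.008  0.819 -0.573]]
rows 1 shift cm [-0.015 -0.098  0.134] turn [-0.01  -0.    -0.089] | total mm [ 0.342 -0.434 -1.578] deg [-0.058 -0.001 -0.532]
```

View pics/crop3.png

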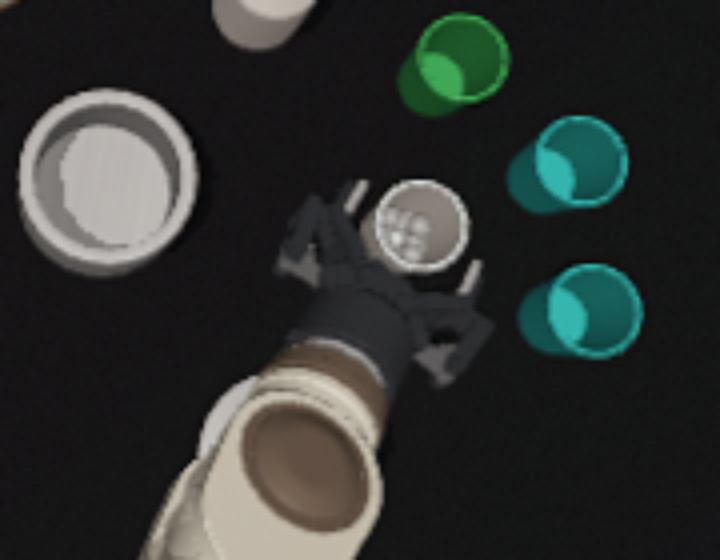

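The pads straddle the white cup in the crop, at about (355,195) and (468,275), with the cup centre at (422,226). I'm closing now.

```bash
python3 -m crank '[[0,-0.1,0.15,0,0,0,0.3],[0,0,0,0,0,0,0.6],[0,0,0,0,0,0,1],[0,0,0,0,0,0,1],[0,0,0,0,0,0,1],[0,0,0,0,0,0,1],[0,0,0,0,0,0,1],[0,0,0,0,0,0,1]]' 40
python3 -m crank '[[0,0.1,-0.05,0,0,0,1],[0,0.2,-0.1,0,0,0,1],[0,0.6,-0.4,0,0,0,1],[0,0.8,-0.5,0,0,0,1],[0,0.8,-0.5,0,0,0,1],[0,1,-0.7,0,0,0,1],[0,1,-0.7,0,0,0,1],[0,1,-0.7,0,0,0,1]]'
python3 - <<'E'
from h import *
st(); look('side','side3'); im=cv2.imread('pics/side3.png'); cv2.imwrite('pics/crop4.png',cv2.resize(im[110:260,200:400],None,fx=4,fy=4))
E
```

```text
time: 5.53
tcp_pos: [504.2, -375.7, 56.1]
eef_rot: [[0.602, 0.454, 0.657], [0.799, -0.35, -0.49], [0.007, 0.819, -0.573]]
ft_force: [0.3, -0.2, -1.6]
opening: 0.681
time: 6.2
tcp_pos: [505.3, -377.2, 123.5]
eef_rot: [[0.602, 0.454, 0.657], [0.799, -0.35, -0.49], [0.007, 0.82, -0.573]]
ft_force: [-0.8, -0.2, -2.0]
opening: 0.685
t 6.2 tcp [ 505.345 -377.241  123.472] F [-0.759 -0.224 -2.047] op 0.685 q [-0.642 -0.486 -0.894  0.201  0.001  0.008]
[[ 0.602  0.454  0.657]
 [ 0.799 -0.35  -0.49 ]
 [ 0.007  0.82  -0.573]]
```

View pics/crop4.png

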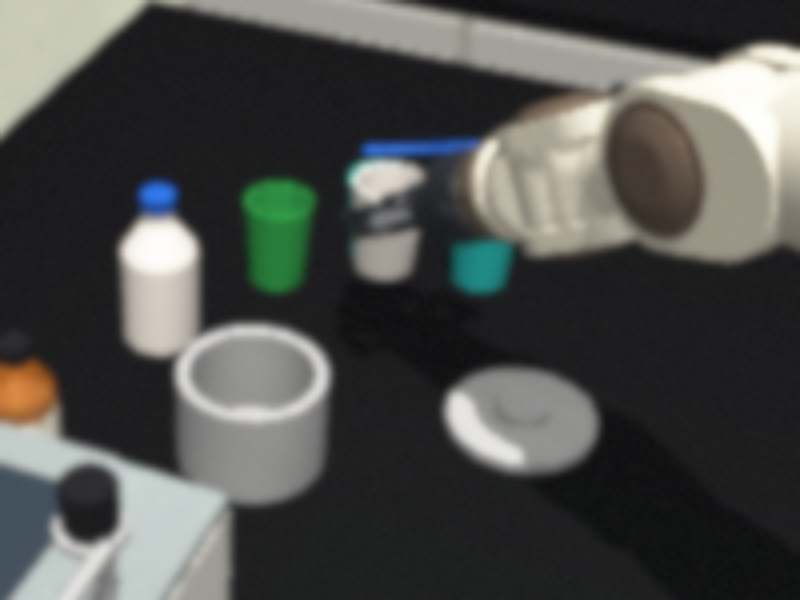

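The cup hangs upright in the fingers at crop (387,215) and clears the bench. Before planning the pour I'll fit the arm's planar geometry from the logged poses, to check reach and joint limits.

```bash
cat > kin.py <<'E'
from h import *
S=[((.0874,.1752,1.6598),(179.1,-519.83,249.65)),((-.846,-.999,.474),(429.747,-320.641,154.894)),((-.764,-1.046,.328),(443.612,-331.839,118.48)),((-.391,-.975,.027),(504.271,-375.797,57.328)),((-.486,-.894,.201),(505.345,-377.241,123.472))]
q=np.array([s[0] for s in S]);p=np.array([s[1] for s in S]);r=np.hypot(p[:,0],p[:,1]);z=p[:,2]
f=q[:,0]-q[:,1];g=f+q[:,2]
A=[];b=[]
for i in range(len(S)):
    A.append([1,0,np.sin(q[i,0]),np.cos(f[i]),np.sin(f[i]),np.cos(g[i])]);b.append(r[i])
    A.append([0,1,np.cos(q[i,0]),-np.sin(f[i]),np.cos(f[i]),-np.sin(g[i])]);b.append(z[i])
sol,res,rk,sv=np.linalg.lstsq(np.array(A),np.array(b),rcond=None)
if __name__=='__main__': print('a,h,L2,L3,b3,L4',sol,rk,sv,np.array(A)@sol-b)
from scipy.optimize import least_squares
def fk(q2,q3,q4):
    f=q2-q3;g=f+q4;a,h,L2,L3,b3,L4=sol
    return np.array([a+L2*np.sin(q2)+L3*np.cos(f)+b3*np.sin(f)+L4*np.cos(g),h+L2*np.cos(q2)-L3*np.sin(f)+b3*np.cos(f)-L4*np.sin(g)])
def ik(r,z,pitch,x0=(-.4,-.6)):
    s=least_squares(lambda v:fk(v[0],v[1],pitch-v[0]+v[1])-[r,z],x0); return s.x,pitch-s.x[0]+s.x[1],s.cost
E
python3 - <<'E'
from kin import *
import runpy; print(sol,np.abs(np.array(A)@sol-b).max())
for r_,z_,pt in((599,155,0),(599,175,0),(599,155,.2),(560,155,0),(540,204,1.57),(660,321,1.57),(660,321,1.2),(545,194,1.57)): print(r_,z_,pt,ik(r_,z_,pt))
E
```

```text
[  4.554 156.28  415.574 514.898  39.126 404.742] 0.36814188356478894
599 155 0 (array([-0.37 , -1.298]), np.float64(-0.9282907411112158), np.float64(1.231885189593132e-25))
599 175 0 (array([-0.471, -1.296]), np.float64(-0.8250760742898915), np.float64(4.0389678347315804e-28))
599 155 0.2 (array([-0.659, -1.239]), np.float64(-0.38021883441890636), np.float64(2.935170432081291e-22))
560 155 0 (array([-0.596, -1.404]), np.float64(-0.8077814099125379), np.float64(1.773631945265679e-23))
540 204 1.57 (array([0.048, 0.045]), np.float64(1.5665971812529302), np.float64(1.2924697071141057e-26))
660 321 1.57 (array([0.438, 0.745]), np.float64(1.8773999401892079), np.float64(6.462348535570529e-27))
660 321 1.2 (array([0.02 , 0.191]), np.float64(1.3715711115499296), np.float64(1.6155871338926322e-27))
545 194 1.57 (array([0.059, 0.037]), np.float64(1.5476498873849003), np.float64(6.462348535570529e-27))
```

Run:
```python
from c import *
from kin import ik
for r_,z_,pt in((607,157,.4),(607,157,.35),(607,170,.4),(590,170,.4),(530,170,.6)): print(r_,z_,pt,ik(r_,z_,pt))
th=np.arctan2(-209.5,569.5);rr=np.array([np.cos(th),np.sin(th),0]);ss=np.array([-rr[1],rr[0],0])
t2=rr*np.cos(.4)-np.array([0,0,1])*np.sin(.4)
plan([569.5,-209.5,165],Rt(t2,ss),16)
```

```text
607 157 0.4 (array([-0.673, -1.078]), np.float64(-0.004257500499266653), np.float64(2.586555001362104e-24))
607 157 0.35 (array([-0.676, -1.118]), np.float64(-0.09164455158294671), np.float64(1.6155871338926322e-27))
607 170 0.4 (array([-0.691, -1.059]), np.float64(0.031502143530640625), np.float64(4.2279915293970184e-22))
590 170 0.4 (array([-0.764, -1.092]), np.float64(0.07198744756289943), np.float64(6.462348535570529e-27))
530 170 0.6 (array([-0.897, -1.006]), np.float64(0.49101280399706604), np.float64(8.077935669463161e-27))
rows 16 shift cm [ 1.119  0.115 -0.257] turn [-0.121  0.151 -0.088] | total mm [ 63.137 168.492  37.687] deg [-11.622  14.541  -8.484]
```

```bash
python3 -m crank '[[0.6,0.5,-0.3,-0.1,0.15,-0.09,1],[1.1,0.5,-0.3,-0.12,0.15,-0.09,1],[1.1,0.5,-0.3,-0.12,0.15,-0.09,1],[1.1,0.5,-0.3,-0.12,0.15,-0.09,1],[1.1,0.5,-0.3,-0.12,0.15,-0.09,1],[1.1,0.4,-0.3,-0.12,0.15,-0.09,1],[1.1,0.3,-0.3,-0.12,0.15,-0.09,1],[1.1,0.2,-0.3,-0.12,0.15,-0.09,1]]'
cat > j.py <<'E'
from h import *
th=np.arctan2(-209.5,569.5);rr=np.array([np.cos(th),np.sin(th),0]);ss=np.array([-rr[1],rr[0],0])
t2=rr*np.cos(.4)-np.array([0,0,1])*np.sin(.4); R2=Rt(t2,ss)
E
python3 - <<'E'
from j import *
plan([569.5,-209.5,162],R2,8)
E
```

```text
time: 6.92
tcp_pos: [549.4, -306.1, 164.9]
eef_rot: [[0.477, 0.424, 0.77], [0.879, -0.241, -0.412], [0.011, 0.873, -0.487]]
ft_force: [0.3, -0.2, -2.2]
opening: 0.682
rows 8 shift cm [ 1.202 -0.164 -0.231] turn [-0.129  0.15  -0.087] | total mm [20.085 96.57  -2.871] deg [-6.201  7.178 -4.18 ]
```

```bash
python3 -m crank '[[1.2,0,-0.2,-0.13,0.15,-0.09,1],[1.2,0,-0.2,-0.13,0.15,-0.09,1],[1.2,0,-0.2,-0.13,0.15,-0.09,1],[1.2,-0.1,-0.2,-0.13,0.15,-0.09,1],[1.2,-0.3,-0.2,-0.13,0.15,-0.09,1],[1.2,-0.3,-0.2,-0.13,0.15,-0.09,1],[1.2,-0.3,-0.2,-0.13,0.15,-0.09,1],[1.2,-0.3,-0.2,-0.13,0.15,-0.09,1]]'
python3 - <<'E'
from j import *
st();plan([569.5,-209.5,158],R2,4)
look('side','side4'); im=cv2.imread('pics/side4.png'); cv2.imwrite('pics/crop5.png',cv2.resize(im[110:260,180:380],None,fx=4,fy=4))
E
```

```text
time: 7.58
tcp_pos: [571.2, -210.8, 159.8]
eef_rot: [[0.344, 0.366, 0.864], [0.939, -0.132, -0.318], [-0.002, 0.921, -0.389]]
ft_force: [0.3, -0.0, -2.0]
opening: 0.686
t 7.58 tcp [ 571.2   -210.838  159.776] F [ 0.346 -0.032 -2.005] op 0.686 q [-0.354 -0.669 -1.071 -0.003  0.002 -0.003]
[[ 0.344  0.366  0.864]
 [ 0.939 -0.132 -0.318]
 [-0.002  0.921 -0.389]]
rows 4 shift cm [ 0.017 -0.061 -0.03 ] turn [ 0.    -0.     0.005] | total mm [-1.7    1.338 -1.776] deg [ 0.004 -0.008  0.129]
```

View pics/crop5.png

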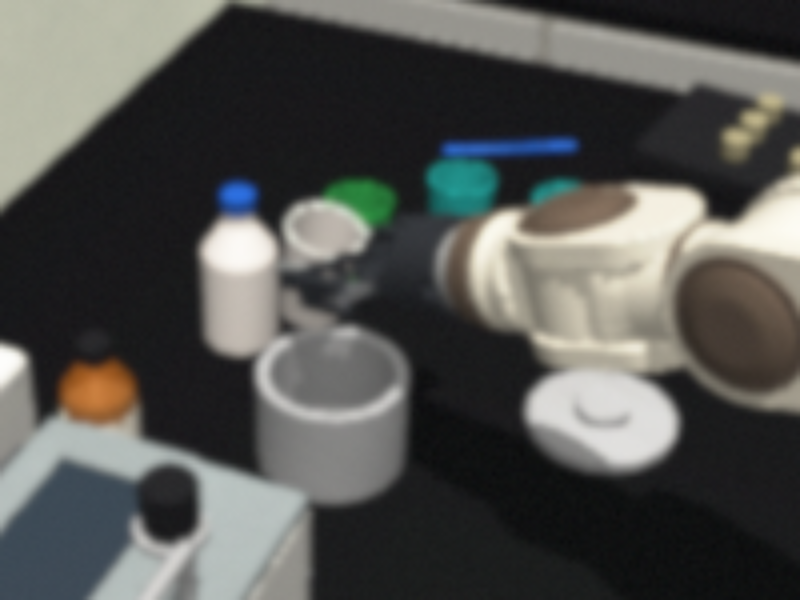

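The cup is held beside and above the jar (cup at (320,260), jar mouth at (333,375) in the crop). I'll roll fast to just short of level, then slowly.

```bash
python3 -m crank '[[0,0,0,0,0,-0.6,1],[0,0,0,0,0,-1,1],[0,0,0,0,0,-1,1],[0,0,0,0,0,-1,1],[0,0,0,0,0,-1,1],[0,0,0,0,0,-1,1],[0,0,0,0,0,-1,1],[0,0,0,0,0,-1,1]]' >/dev/null
python3 -m crank '[[0,0,0,0,0,-1,1],[0,0,0,0,0,-1,1],[0,0,0,0,0,-1,1],[0,0,0,0,0,-1,1],[0,0,0,0,0,-1,1],[0,0,0,0,0,-1,1],[0,0,0,0,0,-1,1],[0,0,0,0,0,-0.6,1]]'
python3 - <<'E'
from j import *
im,_=look('top','top5'); cv2.imwrite('pics/crop6.png',cv2.resize(im[130:270,220:400],None,fx=4,fy=4))
E
```

```text
time: 8.97
tcp_pos: [571.2, -211.9, 160.2]
eef_rot: [[-0.376, 0.336, 0.864], [0.108, 0.942, -0.319], [-0.92, -0.026, -0.39]]
ft_force: [-0.2, -0.9, -2.1]
opening: 0.687
```

View pics/crop6.png

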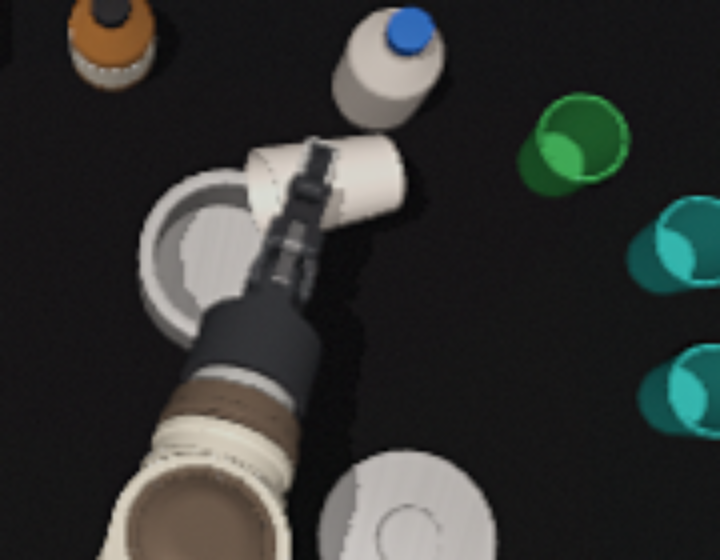

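The crop shows the cup nearly level at (325,182), its mouth at (265,190) over the jar's inner edge. That's as planned, though I'll pull it back a few mm. Now the slow roll.

```bash
python3 -m crank '[[0,0,-0.2,0,0,-0.5,1],[0,0,-0.2,0,0,-0.5,1],[0,0,-0.2,0,0,-0.4,1],[0,0,0,0,0,-0.4,1],[0,0,0,0,0,-0.4,1],[0,0,0,0,0,-0.4,1],[0,0,0,0,0,-0.4,1],[0,0,0,0,0,-0.4,1]]' >/dev/null
python3 -m crank '[[0,0,0,0,0,-0.4,1],[0,0,0,0,0,-0.4,1],[0,0,0,0,0,-0.4,1],[0,0,0,0,0,-0.4,1],[0,0,0,0,0,-0.4,1],[0,0,0,0,0,-0.4,1],[0,0,0,0,0,-0.4,1],[0,0,0,0,0,-0.4,1]]'
python3 - <<'E'
from j import *
im,_=look('top','top6'); cv2.imwrite('pics/crop7.png',cv2.resize(im[130:270,220:400],None,fx=4,fy=4))
E
```

```text
time: 10.35
tcp_pos: [566.2, -210.1, 163.1]
eef_rot: [[-0.503, 0.023, 0.864], [-0.513, 0.797, -0.319], [-0.696, -0.603, -0.389]]
ft_force: [-0.2, 0.0, -0.4]
opening: 0.684
```

View pics/crop7.png

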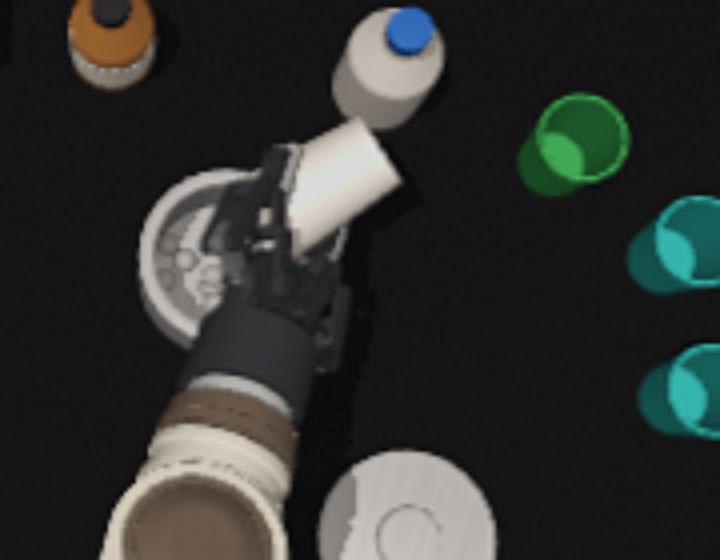

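Balls are visible in the jar around (185,275), and the weight on the wrist fell by about 1.6 N, which is all the balls. I'll roll a little further to make sure none remain.

```bash
python3 -m crank '[[-0.12,0.1,0,0,0,-0.5,1],[-0.12,0.1,0,0,0,-0.5,1],[-0.12,0.1,0,0,0,-0.5,1],[-0.12,0.1,0,0,0,-0.5,1],[-0.12,0.1,0,0,0,-0.5,1],[-0.12,0.1,0,0,0,-0.5,1],[0,0,0,0,0,0,1],[0,0,0,0,0,0,1]]'
python3 - <<'E'
from j import *
im,_=look('side','side7'); cv2.imwrite('pics/crop8.png',cv2.resize(im[110:260,180:380],None,fx=4,fy=4))
E
```

```text
time: 11.07
tcp_pos: [569.5, -201.4, 163.2]
eef_rot: [[-0.486, -0.133, 0.864], [-0.732, 0.602, -0.319], [-0.478, -0.787, -0.39]]
ft_force: [0.1, -0.3, -0.8]
opening: 0.681
```

View pics/crop8.png

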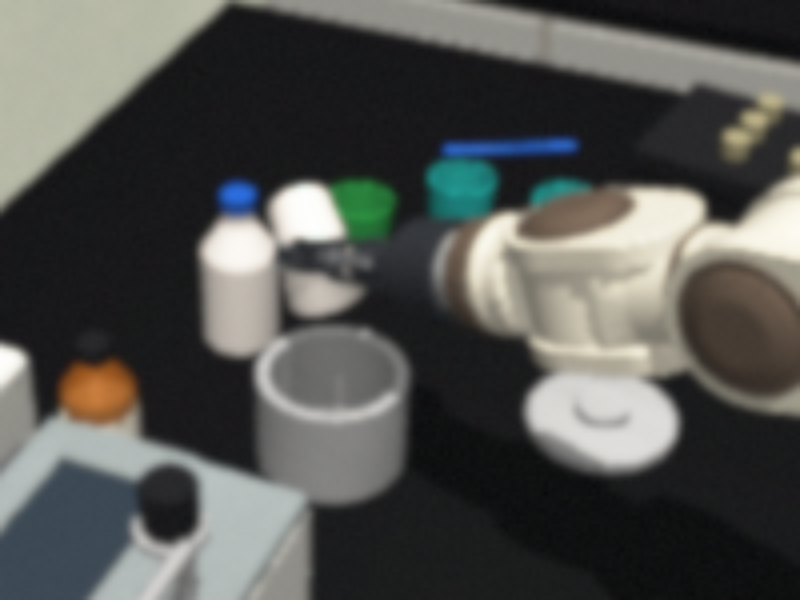

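The cup is mouth-down (crop (315,250)) with no stray balls visible. Rolling back.

```bash
python3 -m crank '[[0,0,0,0,0,0.7,1],[0,0,0,0,0,1,1],[0,0,0,0,0,1,1],[0,0,0,0,0,1,1],[0,0,0,0,0,1,1],[0,0,0,0,0,1,1],[0,0,0,0,0,1,1],[0,0,0,0,0,1,1]]' >/dev/null
python3 -m crank '[[0,0,0,0,0,1,1],[0,0,0,0,0,1,1],[0,0,0,0,0,1,1],[0,0,0,0,0,1,1],[0,0,0,0,0,1,1],[0,0,0,0,0,1,1],[0,0,0,0,0,1,1],[0,0,0,0,0,1,1]]'
python3 - <<'E'
from c import *
plan(cup+[0,0,75],R,16)
im,_=look('top','top8'); cv2.imwrite('pics/crop9.png',cv2.resize(im[140:250,240:340],None,fx=6,fy=5))
E
```

```text
time: 12.45
tcp_pos: [569.4, -201.6, 163.1]
eef_rot: [[-0.094, 0.495, 0.864], [0.657, 0.682, -0.319], [-0.748, 0.538, -0.39]]
ft_force: [0.3, 0.2, -0.5]
opening: 0.68
rows 16 shift cm [-1.008 -0.685  0.272] turn [ 0.188 -0.08   0.643] | total mm [ -64.383 -174.897  -33.603] deg [18.068 -7.707 61.735]
```

View pics/crop9.png

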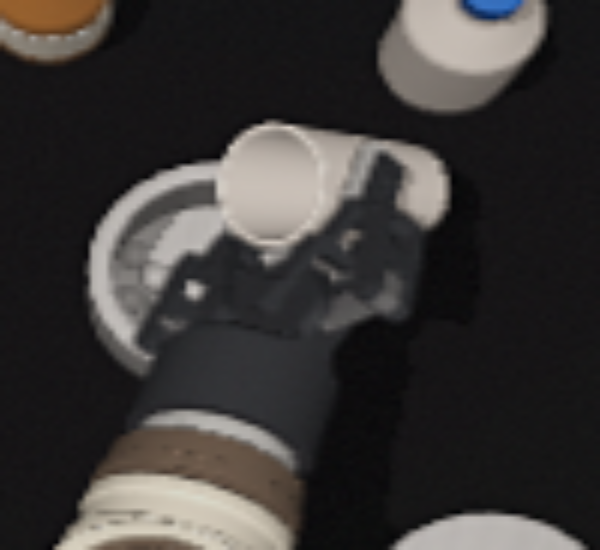

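The crop shows the empty inside of the cup at (270,185).

```bash
python3 -m crank '[[-1,-0.4,0.27,0.19,-0.08,0.64,1],[-1,-0.4,0.27,0.19,-0.08,0.64,1],[-1,-0.4,0.27,0.19,-0.08,0.64,1],[-1,-0.4,0.27,0.19,-0.08,0.64,1],[-1,-0.4,0.27,0.19,-0.08,0.64,1],[-1,-0.5,0.27,0.19,-0.08,0.64,1],[-1,-0.6,0.27,0.19,-0.08,0.64,1],[-1,-0.6,0.27,0.19,-0.08,0.64,1]]'
python3 - <<'E'
from c import *
plan(cup+[0,0,40],R,8)
im,_=look('top','top9'); cv2.imwrite('pics/crop10.png',cv2.resize(im[150:240,240:340],None,fx=6,fy=6))
E
```

```text
time: 13.17
tcp_pos: [562.5, -289.2, 178.9]
eef_rot: [[0.257, 0.584, 0.77], [0.872, 0.203, -0.445], [-0.416, 0.786, -0.458]]
ft_force: [-0.8, 1.4, -0.7]
opening: 0.68
rows 8 shift cm [-1.024 -1.249  0.537] turn [ 0.188 -0.077  0.652] | total mm [-57.466 -87.349 -84.444] deg [ 9.018 -3.698 31.298]
```

View pics/crop10.png

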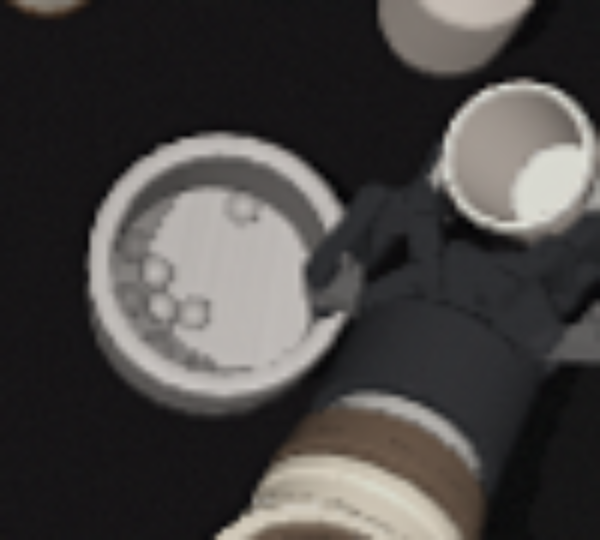

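The jar holds balls at (240,207), (155,270), (162,305) and (193,313), with more in the shade of the left wall. The cup at (520,160) is empty. Going back to the cup's old place.

```bash
python3 -m crank '[[-1,-1.25,0.54,0.19,-0.08,0.65,1],[-1,-1.25,0.54,0.19,-0.08,0.65,1],[-1,-1.25,0.54,0.19,-0.08,0.65,1],[-1,-1.25,0.54,0.19,-0.08,0.65,1],[-1,-1.25,0.54,0.19,-0.08,0.65,1],[-1,-1.25,0.54,0.19,-0.08,0.65,1],[-1,-1.25,0.54,0.19,-0.08,0.65,1],[-1,-1.25,0.54,0.19,-0.08,0.65,1]]'
python3 - <<'E'
from c import *
st();plan(cup+[0,0,4],R,8)
im,_=look('side','side10'); cv2.imwrite('pics/crop11.png',cv2.resize(im[110:260,200:400],None,fx=4,fy=4))
E
```

```text
time: 13.88
tcp_pos: [505.6, -375.1, 93.5]
eef_rot: [[0.598, 0.462, 0.655], [0.801, -0.341, -0.492], [-0.004, 0.819, -0.574]]
ft_force: [0.1, 0.3, -1.5]
opening: 0.686
t 13.88 tcp [ 505.567 -375.079   93.488] F [ 0.051  0.343 -1.527] op 0.686 q [-0.635 -0.449 -0.933  0.128 -0.007  0.   ]
[[ 0.598  0.462  0.655]
 [ 0.801 -0.341 -0.492]
 [-0.004  0.819 -0.574]]
rows 8 shift cm [-0.018 -0.355  0.255] turn [-0.001  0.003  0.003] | total mm [ -0.567  -1.421 -34.988] deg [-0.054  0.163  0.157]
```

View pics/crop11.png

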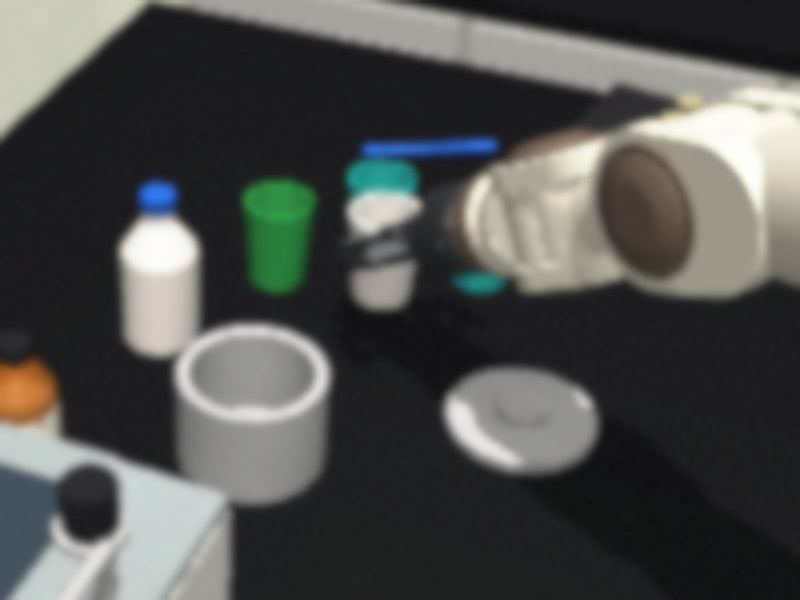

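The cup is upright above its old place (crop (383,250)). Lowering.

```bash
python3 -m crank '[[-0.02,-0.4,0.28,0,0,0,1],[-0.02,-0.4,0.28,0,0,0,1],[-0.02,-0.4,0.28,0,0,0,1],[-0.02,-0.4,0.28,0,0,0,1],[-0.02,-0.4,0.28,0,0,0,1],[-0.02,-0.4,0.28,0,0,0,1],[0,-0.3,0.2,0,0,0,1],[0,-0.2,0.15,0,0,0,1]]'
```

```text
time: 14.6
tcp_pos: [504.9, -375.5, 57.6]
eef_rot: [[0.597, 0.463, 0.655], [0.802, -0.34, -0.491], [-0.005, 0.818, -0.575]]
ft_force: [-0.5, -0.4, -0.5]
opening: 0.685
```

```bash
python3 -m crank '[[0,-0.08,0.05,0,0,0,1],[0,-0.08,0.05,0,0,0,1],[0,0,0,0,0,0,1],[0,0,0,0,0,0,0.3],[0,0,0,0,0,0,0],[0,0,0,0,0,0,0],[0,0,0,0,0,0,0],[0,0,0,0,0,0,0]]'
python3 - <<'E'
from c import *
im,_=look('top','top12'); cv2.imwrite('pics/crop12.png',cv2.resize(im[150:250,310:430],None,fx=6,fy=6))
E
```

```text
time: 15.27
tcp_pos: [505.0, -375.8, 56.8]
eef_rot: [[0.597, 0.463, 0.655], [0.802, -0.34, -0.491], [-0.005, 0.819, -0.574]]
ft_force: [-0.5, -0.1, -0.2]
opening: 0.998
```

View pics/crop12.png

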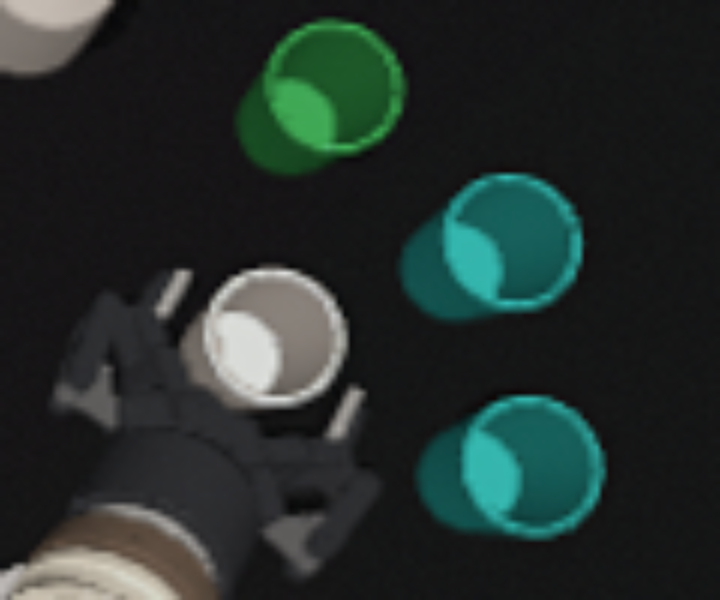

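The cup stands free and upright at (275,337), with the pads clear of it on both sides. Withdrawing straight back.

```bash
python3 -m crank '[[0,0,-0.5,0,0,0,0],[0,0,-1.2,0,0,0,0],[0,0,-1.4,0,0,0,0],[0,0,-1.4,0,0,0,0],[0,0,-1.4,0,0,0,0],[0,0,-1.4,0,0,0,0],[0,0.4,-1,0,0,0,0],[0,1,-0.5,0,0,0,0]]'
python3 - <<'E'
from c import *
o=get_obs()
print(o['qpos'])
plan([498,-150,290],Rt([0,0,-1],[-1,0.,0]),24)
plan([498,211,260],Rt([0,0,-1],[-1,0,0]),32)
E
```

```text
time: 15.98
tcp_pos: [452.8, -336.5, 118.5]
eef_rot: [[0.597, 0.463, 0.655], [0.802, -0.34, -0.491], [-0.005, 0.818, -0.575]]
ft_force: [0.9, -0.3, -0.8]
opening: 1.002
[-0.636 -0.721 -1.026  0.307 -0.006 -0.002]
rows 24 shift cm [ 0.443  0.96  -0.456] turn [ 0.206  0.416 -0.798] | total mm [ 45.243 186.472 171.467] deg [  29.727   59.914 -114.911]
rows 32 shift cm [ 1.576  1.323 -0.2  ] turn [ 0.155  0.312 -0.598] | total mm [ 45.243 547.472 141.467] deg [  29.727   59.914 -114.911]
```

```bash
python3 -m crank '[[0,1.2,-1,0.5,0,0,0],[0,1.5,-1.2,1,0,0,0],[0,1.5,-1.5,1,0,0,0],[0,1.5,-1.5,1,0,0,0],[0,1.2,-1.8,1,0,0,0],[0,1,-2,1,0,0,0],[0,0.8,-2.2,1,0,0,0],[0,0.5,-2.2,1,0,0,0]]'
python3 - <<'E'
from c import *
o=get_obs()
print(o['qpos'])
plan([498,211,260],Rt([0,0,-1],[-1,0,0]),24)
E
```

```text
time: 16.65
tcp_pos: [452.7, -335.4, 283.8]
eef_rot: [[0.597, 0.788, 0.149], [0.802, -0.586, -0.117], [-0.005, 0.189, -0.982]]
ft_force: [0.3, 0.0, -0.5]
opening: 1.003
[-0.635 -0.055  0.084  1.519 -0.006  0.004]
rows 24 shift cm [2.48  1.354 0.132] turn [ 0.04   0.085 -0.876] | total mm [ 45.292 546.394 -23.839] deg [   5.733   12.183 -126.202]
```

```bash
python3 -m crank '[[2.5,1.35,0,0.04,0.08,-0.88,0],[2.5,1.35,0,0.04,0.08,-0.88,0],[2.5,1.35,0,0.04,0.08,-0.88,0],[2.5,1.35,0,0.04,0.08,-0.88,0],[2.5,1.35,0,0.04,0.08,-0.88,0],[2.5,1.35,0,0.04,0.08,-0.88,0],[2.5,1.35,0,0.04,0.08,-0.88,0],[2.5,1.35,0,0.04,0.08,-0.88,0]]'
python3 - <<'E'
from c import *
o=get_obs()
print(o['qpos'])
plan([498,211,265],Rt([0,0,-1],[-1,0,0]),16)
look('top','top13')
im,d=look('side','side13')
E
```

```text
time: 17.32
tcp_pos: [613.7, -180.4, 292.9]
eef_rot: [[-0.102, 0.985, 0.137], [0.993, 0.11, -0.046], [-0.061, 0.131, -0.989]]
ft_force: [0.4, -1.0, 0.1]
opening: 1.004
[-0.283  0.181  0.356  1.601 -0.006 -0.39 ]
rows 16 shift cm [2.453 1.346 0.139] turn [ 0.037  0.087 -0.872] | total mm [-115.705  391.387  -27.947] deg [  3.593   8.362 -83.726]
```

View pics/side13.png

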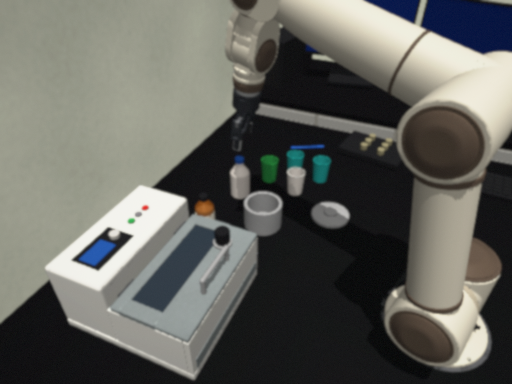

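View pics/top13.png

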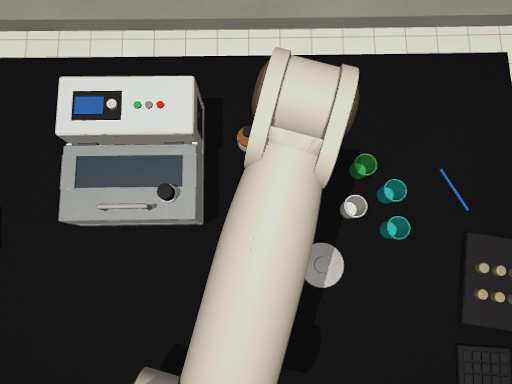

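The side view shows the white cup standing at (296,181), the jar and bystanders in place, and the gripper clear above at (240,125). On to the handle.

```bash
python3 -m crank '[[2.45,1.35,0.14,0.04,0.09,-0.87,0],[2.45,1.35,0.14,0.04,0.09,-0.87,0],[2.45,1.35,0.14,0.04,0.09,-0.87,0],[2.45,1.35,0.14,0.04,0.09,-0.87,0],[2.45,1.35,0.14,0.04,0.09,-0.87,0],[2.45,1.35,0.14,0.04,0.09,-0.87,0],[2.45,1.35,0.14,0.04,0.09,-0.87,0],[2.45,1.35,0.14,0.04,0.09,-0.87,0]]' >/dev/null
python3 -m crank '[[2.45,1.35,0.14,0.04,0.09,-0.87,0],[2.45,1.35,0.14,0.04,0.09,-0.87,0],[2.45,1.35,0.14,0.04,0.09,-0.87,0],[2.45,1.35,0.14,0.04,0.09,-0.87,0],[2.45,1.35,0.14,0.04,0.09,-0.87,0],[2.45,1.35,0.14,0.04,0.09,-0.87,0],[2.45,1.35,0.14,0.04,0.09,-0.87,0],[2.45,1.35,0.14,0.04,0.09,-0.87,0]]'
cat > m.py <<'E'
from h import *
R3=Rt([0,0,-1],[-1,0,0]); H=np.array([499,211,204.])
E
python3 - <<'E'
from m import *
st()
plan(H+[0,0,45],R3,2); plan(H,R3,8)
im,d=look('side','side14'); cv2.imwrite('pics/crop14.png',cv2.resize(im[150:330,120:320],None,fx=4,fy=3.3))
E
```

```text
time: 18.75
tcp_pos: [499.1, 211.9, 266.0]
eef_rot: [[-1.0, 0.005, -0.006], [0.005, 1.0, 0.001], [0.006, 0.001, -1.0]]
ft_force: [-0.4, 0.5, -0.3]
opening: 1.001
t 18.75 tcp [499.06  211.884 266.023] F [-0.357  0.492 -0.31 ] op 1.001 q [ 0.4    0.08   0.199  1.695  0.003 -1.166]
[[-1.     0.005 -0.006]
 [ 0.005  1.     0.001]
 [ 0.006  0.001 -1.   ]]
rows 2 shift cm [-0.001 -0.045  0.851] turn [ 0.003 -0.027 -0.022] | total mm [ -0.06   -0.884 -17.023] deg [ 0.033 -0.328 -0.258]
rows 8 shift cm [-0.002 -0.011  0.775] turn [ 0.001 -0.007 -0.005] | total mm [ -0.06   -0.884 -62.023] deg [ 0.033 -0.328 -0.258]
```

View pics/crop14.png

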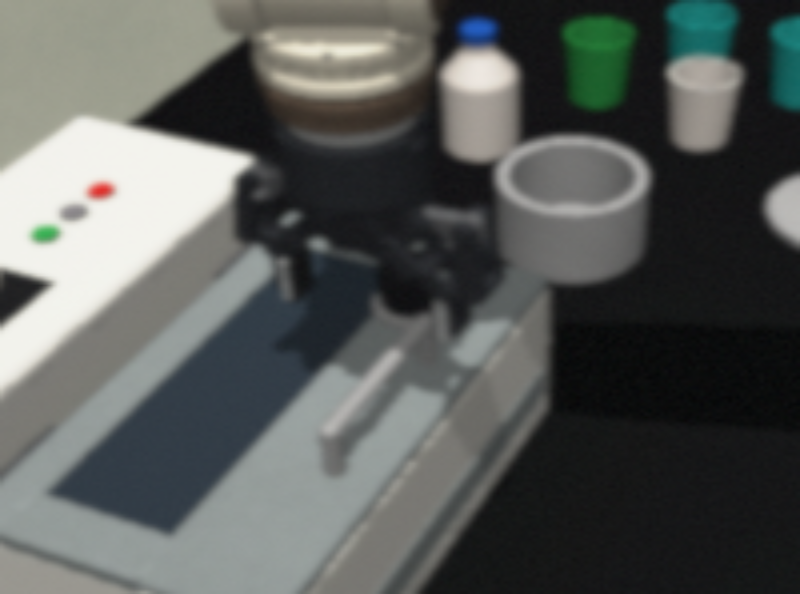

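The open fingers straddle the bar, about (295,270) and (450,310) in the crop. Lowering onto it.

```bash
python3 -m crank '[[0,0,0.7,0,0,0,0],[0,0,0.9,0,0,0,0],[0,0,0.9,0,0,0,0],[0,0,0.9,0,0,0,0],[0,0,0.9,0,0,0,0],[0,0,0.8,0,0,0,0],[0,0,0.6,0,0,0,0],[0,0,0.4,0,0,0,0]]'
python3 -m crank '[[0,0,0,0,0,0,0.5],[0,0,0,0,0,0,0.7],[0,0,0,0,0,0,0.8],[0,0,0,0,0,0,1],[0,0,0,0,0,0,1],[0,0,0,0,0,0,1],[0,0,0,0,0,0,1],[0,0,0,0,0,0,1]]' 20
```

```text
time: 19.47
tcp_pos: [499.0, 210.9, 204.0]
eef_rot: [[-1.0, 0.008, -0.007], [0.008, 1.0, 0.0], [0.007, 0.0, -1.0]]
ft_force: [-0.4, -0.3, -0.4]
opening: 0.998
time: 20.13
tcp_pos: [498.8, 211.3, 205.5]
eef_rot: [[-1.0, 0.008, -0.006], [0.008, 1.0, 0.001], [0.006, 0.001, -1.0]]
ft_force: [-4.0, -0.3, 3.4]
opening: 0.132
```

The bar is gripped (opening about 11 mm). Gentle trial lift.

```bash
python3 -m crank '[[-0.01,0,-0.05,0,0,0,1],[-0.02,0,-0.05,0,0,0,1],[-0.01,0,-0.05,0,0,0,1],[-0.02,0,-0.05,0,0,0,1],[-0.01,0,-0.05,0,0,0,1],[-0.02,0,-0.05,0,0,0,1],[0,0,0,0,0,0,1],[0,0,0,0,0,0,1]]'
```

```text
time: 20.8
tcp_pos: [499.3, 211.3, 207.3]
eef_rot: [[-1.0, 0.008, -0.008], [0.008, 1.0, 0.0], [0.008, 0.0, -1.0]]
ft_force: [-5.4, 0.9, -3.2]
opening: 0.13
```

```bash
python3 -m crank '[[-0.01,0,-0.05,0,0,0,1],[-0.02,0,-0.05,0,0,0,1],[-0.01,0,-0.05,0,0,0,1],[-0.02,0,-0.05,0,0,0,1],[0,0,0,0,0,0,1],[0,0,0,0,0,0,1],[0,0,0,0,0,0,1],[0,0,0,0,0,0,1]]'
```

```text
time: 21.47
tcp_pos: [500.0, 211.3, 209.3]
eef_rot: [[-1.0, 0.008, -0.008], [0.008, 1.0, 0.0], [0.008, 0.0, -1.0]]
ft_force: [-4.4, 1.0, -4.1]
opening: 0.128
```

```bash
python3 -m crank '[[-0.01,0,-0.05,0,0,0,1],[-0.02,0,-0.05,0,0,0,1],[-0.01,0,-0.05,0,0,0,1],[-0.02,0,-0.05,0,0,0,1],[0,0,0,0,0,0,1],[0,0,0,0,0,0,1],[0,0,0,0,0,0,1],[0,0,0,0,0,0,1]]'
```

```text
time: 22.13
tcp_pos: [500.7, 211.3, 211.5]
eef_rot: [[-1.0, 0.008, -0.007], [0.008, 1.0, 0.001], [0.007, 0.0, -1.0]]
ft_force: [-5.7, 2.6, -4.1]
opening: 0.133
```

```bash
python3 -m crank '[[-0.01,0,-0.05,0,0,0,1],[-0.02,0,-0.05,0,0,0,1],[-0.01,0,-0.05,0,0,0,1],[-0.02,0,-0.05,0,0,0,1],[0,0,0,0,0,0,1],[0,0,0,0,0,0,1],[0,0,0,0,0,0,1],[0,0,0,0,0,0,1]]'
```

```text
time: 22.8
tcp_pos: [501.5, 211.3, 213.7]
eef_rot: [[-1.0, 0.008, -0.007], [0.008, 1.0, 0.001], [0.007, 0.001, -1.0]]
ft_force: [-4.7, 2.2, -4.2]
opening: 0.134
```

8 mm up at a steady 4 N: it looks free rather than stopped. I'll go 10 mm more and check by camera that the bar isn't just slipping in the fingers.

```bash
python3 -m crank '[[-0.03,0,-0.1,0,0,0,1],[-0.04,0,-0.1,0,0,0,1],[-0.03,0,-0.1,0,0,0,1],[-0.04,0,-0.1,0,0,0,1],[-0.03,0,-0.1,0,0,0,1],[-0.04,0,-0.1,0,0,0,1],[-0.03,0,-0.1,0,0,0,1],[-0.04,0,-0.1,0,0,0,1]]'
python3 - <<'E'
from m import *
im,d=look('side','side15'); XS=cloud('side',d); a=cv2.imread('pics/side0.png'); d0=np.load('pics/side0.npy');X0=cloud('side',d0)
for u,v in((240,250),(225,285),(205,305),(215,300)): print((u,v),X0[v,u],XS[v,u])
c=lambda i:cv2.resize(i[200:350,100:280],None,fx=2.2,fy=3)
cv2.imwrite('pics/crop15.png',np.hstack([c(a),c(im)]))
E
```

```text
time: 23.47
tcp_pos: [504.7, 211.3, 222.1]
eef_rot: [[-1.0, 0.008, -0.006], [0.008, 1.0, 0.001], [0.006, 0.001, -1.0]]
ft_force: [-3.9, 2.5, -3.5]
opening: 0.129
(240, 250) [482.214 118.66  163.251] [474.598 133.538 180.14 ]
(225, 285) [472.033 219.541 147.176] [470.687 221.818 150.329]
(205, 305) [479.35  296.312 162.606] [471.085 307.962 181.119]
(215, 300) [470.291 269.696 152.826] [472.825 265.799 146.902]
```

View pics/crop15.png

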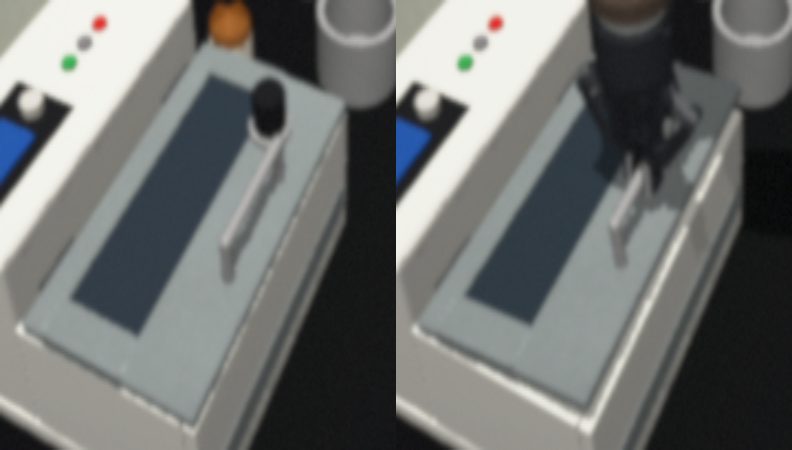

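The right half shows the cover's front edge raised: the gap is at about (640,330), and depth gives 180 mm where it was 163 mm. So the cover is free and the knob needs no turn. Now the arc.

Run:
```python
from m import *
o=get_obs();p=o['tcp_pos']; hx,hz=664,153.5
a0=np.arctan2(p[2]-hz,p[0]-hx);r0=np.hypot(p[2]-hz,p[0]-hx);base=np.arctan2(52,-165)
print('theta',base-a0,r0)
a=np.linspace(a0,base-1.05,25); P_=np.stack([hx+r0*np.cos(a),hz+r0*np.sin(a)],1);D=np.diff(P_,axis=0)/10
print(np.round(-D,2).tolist(),P_[-1])
```

```text
theta 0.10270640879227422 173.44610238363848
[[-0.28, -0.62], [-0.31, -0.61], [-0.33, -0.6], [-0.36, -0.58], [-0.38, -0.57], [-0.4, -0.56], [-0.42, -0.54], [-0.44, -0.52], [-0.46, -0.5], [-0.48, -0.49], [-0.5, -0.47], [-0.52, -0.45], [-0.54, -0.42], [-0.55, -0.4], [-0.57, -0.38], [-0.58, -0.36], [-0.6, -0.34], [-0.61, -0.31], [-0.62, -0.29], [-0.63, -0.26], [-0.64, -0.24], [-0.65, -0.21], [-0.66, -0.19], [-0.67, -0.16]] [626.911 322.934]
```

```bash
python3 -m crank '[[-0.28,0,-0.62,0,0,0,1],[-0.31,0,-0.61,0,0,0,1],[-0.33,0,-0.6,0,0,0,1],[-0.36,0,-0.58,0,0,0,1],[-0.38,0,-0.57,0,0,0,1],[-0.4,0,-0.56,0,0,0,1],[-0.42,0,-0.54,0,0,0,1],[-0.44,0,-0.52,0,0,0,1]]' 35
python3 -c "
from m import *
look('side','side16')"
```

```text
time: 24.18
tcp_pos: [533.1, 211.2, 269.1]
eef_rot: [[-1.0, 0.007, -0.007], [0.007, 1.0, 0.002], [0.007, 0.002, -1.0]]
ft_force: [-11.7, 3.5, 2.0]
opening: 0.124
```

View pics/side16.png

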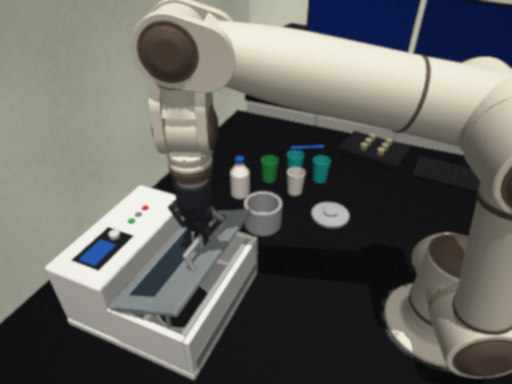

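The cover rises with the handle (bar at (195,250)). A small sideways force shows I'm about 2 mm too close to the hinge, so I'll correct that along the way.

```bash
python3 -m crank '[[-0.4,0,-0.5,0,0,0,1],[-0.44,0,-0.49,0,0,0,1],[-0.46,0,-0.47,0,0,0,1],[-0.5,0,-0.45,0,0,0,1],[-0.52,0,-0.43,0,0,0,1],[-0.54,0,-0.41,0,0,0,1],[-0.56,0,-0.4,0,0,0,1],[-0.57,0,-0.38,0,0,0,1]]'
python3 - <<'E'
from m import *
o=get_obs();p=o['tcp_pos']; hx,hz=664,152
a0=np.arctan2(p[2]-hz,p[0]-hx);print(np.arctan2(52,-165)-a0,np.hypot(p[2]-hz,p[0]-hx))
E
```

```text
time: 24.9
tcp_pos: [573.6, 211.2, 305.1]
eef_rot: [[-1.0, 0.007, -0.005], [0.007, 1.0, 0.003], [0.005, 0.003, -1.0]]
ft_force: [-8.8, 4.4, 4.3]
opening: 0.125
0.7321986389308295 177.80634496435218
```

```bash
python3 -m crank '[[-0.58,0,-0.38,0,0,0,1],[-0.59,0,-0.36,0,0,0,1],[-0.6,0,-0.33,0,0,0,1],[-0.61,0,-0.3,0,0,0,1],[-0.62,0,-0.28,0,0,0,1],[-0.62,0,-0.25,0,0,0,1],[-0.4,0,-0.15,0,0,0,1],[0,0,0,0,0,0,1]]'
python3 - <<'E'
from m import *
o=get_obs();p=o['tcp_pos']; hx,hz=662,152
a0=np.arctan2(p[2]-hz,p[0]-hx);print(np.arctan2(52,-165)-a0,np.hypot(p[2]-hz,p[0]-hx))
look('side','side17')
E
```

```text
time: 25.57
tcp_pos: [615.1, 211.1, 325.0]
eef_rot: [[-1.0, 0.007, -0.003], [0.007, 1.0, 0.003], [0.003, 0.003, -1.0]]
ft_force: [-4.8, 5.2, 3.8]
opening: 0.124
1.0007909973411673 179.2479244232624
```

View pics/side17.png

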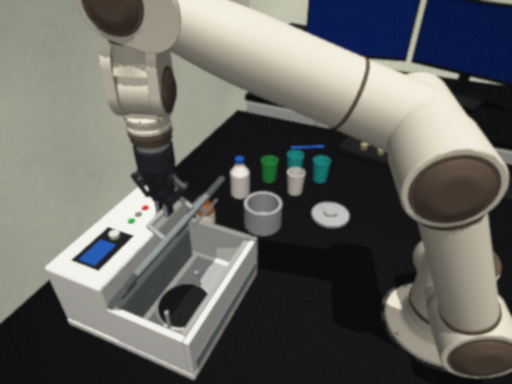

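The cover stands open with the bar in the fingers near (168,215). One settling call with a firmer grip, then I'll measure the angle and check the jar, cup and bystanders.

```bash
python3 -m crank '[[0,0,0,0,0,0,1],[0,0,0,0,0,0,1],[0,0,0,0,0,0,1],[0,0,0,0,0,0,1],[0,0,0,0,0,0,1],[0,0,0,0,0,0,1],[0,0,0,0,0,0,1],[0,0,0,0,0,0,1]]' 50
python3 - <<'E'
from m import *
im,d=look('side','side18'); XS=cloud('side',d); tp,dt=look('top','top18'); XT=cloud('top',dt)
m=(XS[...,0]>540)&(XS[...,0]<655)&(XS[...,2]>170)&(XS[...,2]<330)&(XS[...,1]>230)&(XS[...,1]<375)&(d>0)
q=XS[m]; print(len(q))
q=q[:,[0,2]]
l=cv2.fitLine(q.astype('f4'),cv2.DIST_HUBER,0,.01,.01).ravel(); print('cover angle',np.arctan2(-l[1],l[0]),l)
d0=np.load('pics/top0.npy');X0=cloud('top',d0)
def ring(X,lo,hi,b):
    m=(X[...,2]>lo)&(X[...,2]<hi)&(X[...,0]>b[0])&(X[...,0]<b[1])&(X[...,1]>b[2])&(X[...,1]<b[3])
    q=X[m][:,:2].astype('f4'); c,r=cv2.minEnclosingCircle(q); return len(q),np.array(c),r
for nm,a in dict(cup=(78,95,(465,545,-415,-335)),jar=(84,97,(470,615,-240,-100)),cap=(12,35,(280,420,-360,-220)),amber=(100,125,(660,745,-130,-50)),wash=(130,155,(640,720,-320,-240))).items(): print(nm,ring(X0,*a),ring(XT,*a))
cv2.imwrite('pics/crop18.png',cv2.resize(tp[120:260,230:410],None,fx=4,fy=4))
cv2.imwrite('pics/crop19.png',cv2.resize(im[150:330,110:310],None,fx=4,fy=3.3))
E
```

```text
time: 26.28
tcp_pos: [614.5, 211.1, 324.9]
eef_rot: [[-1.0, 0.007, -0.003], [0.007, 1.0, 0.003], [0.003, 0.003, -1.0]]
ft_force: [-4.9, 5.8, 2.1]
opening: 0.115
731
cover angle -0.044352654 [  0.999   0.044 569.279 314.729]
cup (105, array([ 505.854, -375.774]), 31.15047836303711) (96, array([ 505.479, -376.473]), 30.957117080688477)
jar (482, array([ 541.383, -164.303]), 59.914955139160156) (483, array([ 541.515, -164.534]), 60.2027587890625)
cap (1538, array([ 350.834, -289.413]), 61.83273696899414) (1537, array([ 351.162, -289.227]), 61.82928466796875)
amber (100, array([709.599, -88.708]), 14.987860679626465) (98, array([708.343, -87.051]), 14.969862937927246)
wash (113, array([ 679.604, -283.785]), 14.883606910705566) (116, array([ 679.374, -284.001]), 15.622396469116211)
```

View pics/crop18.png

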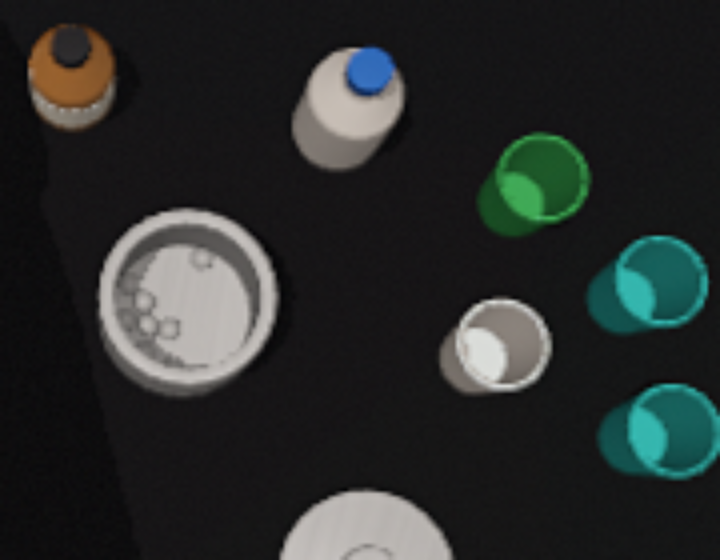

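View pics/crop19.png

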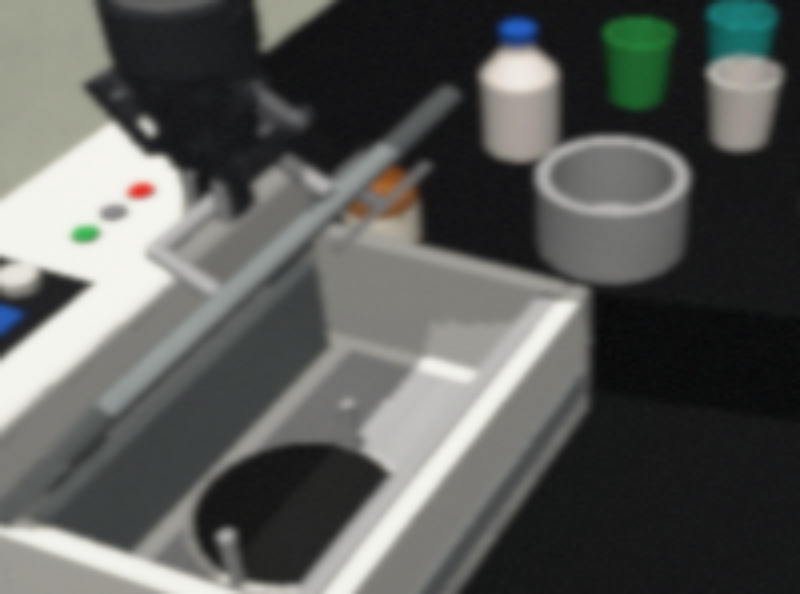

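Nothing on the bench has moved: jar, cup, cap and bottles are all within 2 mm. The line fit of the angle is meaningless because the camera only sees the cover's front edge face. The edge position will serve for the angle, and I'll count balls in a brightened jar crop.

Run:
```python
from m import *
im=cv2.imread('pics/top18.png')[168:222,250:304]; im=cv2.resize(im,None,fx=11,fy=11,interpolation=cv2.INTER_CUBIC)
cv2.imwrite('pics/jar18.png',(255*(im/255.)**.45).astype('u1'))
XS=cloud('side',np.load('pics/side18.npy'))
for u,v in((155,262),(165,253),(190,225)): print(XS[v,u])
e=XS[(XS[...,1]>240)&(XS[...,1]<370)&(XS[...,0]>545)&(XS[...,0]<590)&(XS[...,2]>290)&(XS[...,2]<340)]
x,z=e[:,0].mean(),e[:,2].mean(); print(len(e),x,z,'theta',np.arctan2(5,-195)-np.arctan2(z-152,x-663.5))
```

```text
[674.022 211.444 127.658]
[666.992 177.542 130.693]
[665.665  58.938 130.044]
458 561.9233631237898 313.1884061834909 theta 0.9828500924338983
```

View pics/jar18.png

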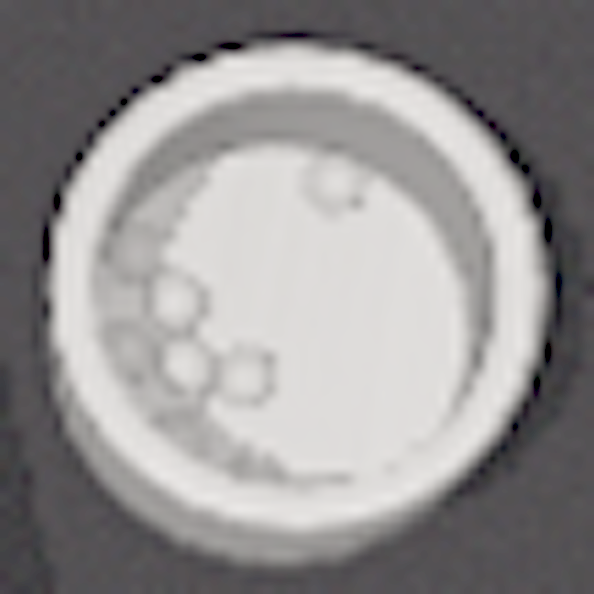

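I count eight balls: four clear at (335,180), (178,300), (188,362), (245,375), and four in shade near (135,248), (130,350), (185,425), (255,460). The cover is at about 0.98 rad by its front edge and about 1.0 by the handle. Handing in.

```bash
python3 -c "
from h import *
st(); print(np.abs(get_obs()['qvel']).max()); print(order.close_job())"
```

```text
t 26.38 tcp [614.493 211.088 324.879] F [-4.864  7.146  3.581] op 0.12 q [ 0.329  0.407  0.711  1.877  0.004 -1.234]
[[-1.     0.007 -0.003]
 [ 0.007  1.     0.003]
 [ 0.004  0.003 -1.   ]]
0.0018100889676790825
the job is handed in; nothing more can be done
None
```

The mill is ready to load. All eight balls are in the jar, the empty cup is back upright in its old place, and the arm is holding the cover up at about 57 degrees. The job was handed in at 26.4 s of the 72 s allowed; it reports no verdict.

- **Cover and knob:** I tried the cover by its handle before going near the knob. It rose freely at a steady 4 N, well past the 6 mm where a caught cover stops, and the side camera showed its edge lifting. So it was not caught, and I left the knob alone.
- **Last checks:** The jar crop shows eight balls, four clearly and four faintly in the shade. That fits the weight lost at the wrist and the visibly empty cup. The cup, jar, cap and both bottles are within 2 mm of where they started.
- **Cover angle:** The front edge gives 0.98 rad and the handle position gives 1.00 rad. The arm is still and gripping the bar with 50 N.
- **Checks that failed or disagreed:** A first line fit of the cover angle was useless, because the camera saw only the cover's front edge. The grip also measures about 179 mm from the hinge instead of 173 mm, so the bar may sit a few millimetres nearer the fingertips, or the hinge position may be slightly off. It stayed firmly held.

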